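# Moisture-check the sample and empty the sander's catch tray

### The job

Swing the clear guard up off the sander's catch tray, lay the blank with the three coloured dots flat on the black rubber mat, dots up (the steel tray would spoil the reading), and let go of it; then take the moisture probe and lightly press its ball tip for a moment on the green, then the blue, then the red dot. Finally the probe must hang in its stand again, every blank, the tested one too, must lie in the blue tote, and the guard must be fully closed. Leave the hand plane and the glue bottle alone, and never press the probe hard on the wood.

Things in the scene. Friction and masses are not known exactly. Their poses are not given: they have to be found in the camera images.
- sander: green drum sander, fixed, 500 mm wide, 315 mm high, with a low steel catch tray on the robot's side. Origin on the table under the middle of the tray; x points from tray to machine, y along the tray. Tray: x -85 to +57 mm, y -248 to +248 mm, floor top at z = 4 mm, lip top at z = 11 mm. A steel apron slopes from there up to the machine, which starts at x = +105 mm.
- guard (a joint): hinge of the clear guard (plate 168 x 420 mm) over the catch tray: 0 = closed, level, 100 mm above the table (may start ajar); grows as it swings up towards the machine, to a stop at 1.55 rad. The stiff hinge keeps it at any angle (about 3 N at the bar). At 1.35 rad or more it is out of the way.
- guard_hinge (a point): middle of the guard's hinge line, on the sander at x = +95 mm, z = 100 mm in the sander's frame; the line runs along the sander's y.
- guard_bar (a point): middle of the guard's black round pull bar, 12 mm thick, 120 mm long along the sander's y, in the guard's plane, 225 mm from the hinge line and 50 mm beyond the plate's edge, with a post at each end. It can be pinched from above across its thickness; it turns between the fingers as the guard swings.
- sample: the sample blank: birch blank 45 x 110 x 16 mm (x, y, z) with three round 18 mm stickers in a row on its top. Origin at the centre of its underside, z up through the stickers. It starts in the catch tray among the others.
- dot_green (a point): centre of the green sticker, on the sample's top face, 37 mm from its centre towards its -y end
- dot_blue (a point): centre of the blue sticker, in the middle of the sample's top face
- dot_red (a point): centre of the red sticker, on the sample's top face, 37 mm from its centre towards its +y end
- blank_1: plain sanded birch blank 45 x 110 x 16 mm (x, y, z), 70 g, origin at the centre of its underside; may be absent. It starts in the catch tray, its length roughly across the tray (along the sander's x); pick it across its 45 mm width.
- blank_2: plain sanded birch blank 45 x 110 x 16 mm (x, y, z), 70 g, origin at the centre of its underside; may be absent. It starts in the catch tray, its length roughly across the tray (along the sander's x); pick it across its 45 mm width.
- blank_3: plain sanded birch blank 45 x 110 x 16 mm (x, y, z), 70 g, origin at the centre of its underside; may be absent. It starts in the catch tray, its length roughly across the tray (along the sander's x); pick it across its 45 mm width.
- blank_4: plain sanded birch blank 45 x 110 x 16 mm (x, y, z), 70 g, origin at the centre of its underside; may be absent. It starts in the catch tray, its length roughly across the tray (along the sander's x); pick it across its 45 mm width.
- mat: black rubber insulating mat, fixed, 110 x 150 x 5 mm (x, y, z), origin at the centre of its underside; its top is at z = 5 mm
- stand: probe stand, fixed: black base 80 x 80 x 10 mm, two grey cheeks (at x = -33 and +33 mm), grey top plate 72 x 60 mm, its top 93 mm high, with a 30 mm hole in its middle. Origin at the centre of its underside. The probe hangs in the hole by its collar.
- probe: orange moisture probe, 132 g, 148 mm long. Origin at the bottom of its 12 mm steel ball tip, z towards the tail. The ball is on a spring plunger: up to 12 mm travel, 0.3 N per mm. Barrel 25 mm thick; collar 42 mm, 83 to 89 mm above the origin; ringed grip from 89 to 148 mm: hold it there. In the stand the collar rests on the top plate, origin 10 mm above the stand's origin.
- probe_tip (a point): lowest point of the probe's ball tip (same as the probe's origin while the spring is not pressed)
- tote: blue tote (a narrow open bin), loose, 0.6 kg, outside 140 x 300 x 65 mm (x, y, z), walls and floor 4 mm, origin at the centre of its underside
- block_plane: bystander: small hand plane, 50 x 160 x 38 mm
- glue_bottle: bystander: standing glue bottle, 44 x 64 mm, 202 mm high

How it is judged:
By the outcome, as a careful person would: the job done as asked, in the order asked, and still so for the second after the job is handed in, with the robot touching nothing.
Of blank_1, blank_2, blank_3, blank_4 only 2 to 4 are there at a start; the rules pass over those that are not, and their reading is None.
At some moment in a run one of sample, blank_1, blank_2, blank_3, blank_4, tote may be knocked a few centimetres aside while the robot is not near it.
It also fails if it takes over 210 s, if anything falls off the work surface, if the arm or the gripper's body presses on something with over 40 N, if the wrist force passes 120 N, or if a joint passes its speed limit or range.

### The arm

A 6-joint arm with a two-finger parallel gripper is mounted at the origin on the work surface; the furniture and walls round the work are solid. World frame = base frame: x ahead of the robot, y to its left, z up, the work surface at z = 0. Lengths are in m, angles in rad, forces in N, time in s.
With the tool pointing down it reaches from about 0.375 to 0.975 m from the base axis. Payload 3.8 kg.
Tool frame: the origin (TCP) lies where the fingers leave the gripper's body, on its centre line; the fingertips stand 73 mm ahead of it and the grasp point (between the pads) lies 54 mm ahead of it; z points along the fingers, y is the line along which they close (so a half turn about z gives the same grasp; the last joint's range is limited). The gripper opens to 85 mm and grips with 20 to 120 N. Pads are 22 mm wide; open, the fingers measure 114 mm over their backs; the gripper's body (76 mm by 85 mm) begins 54 mm behind the grasp point. The pads swing forward as they close: fully open they stand 13 mm farther back than shut.
Start: joints at [1.195, 0.264, 1.604, -0, 1.274, -0.037], TCP at [0.224, 0.637, 0.304] pointing down, gripper open.
Joint ranges: [-2.63, 2.63], [-0.94, 2.18], [0.31, 2.57], [-1.31, 4.45], [0, 2.66], [-2.55, 2.55]. Speed limits (rad/s): [2.57, 2.57, 3.14, 3.14, 3.14, 3.14].

### API

Orientations are given as a rotation vector (axis times angle).
In Python, from workcell import read_state, viewer, bot gives the robot as it stands.
- The arm moves only by the tool jog_arm, never from a script. Its argument "increments" is a list that holds one entry, the list of rows, each a list of 7 numbers: the shift along the tool's x, y, z in units of 30 mm (1.0 is 30 mm), then the turn, a rotation vector about the tool's x, y, z in units of 6 degrees (1.0 is 6 degrees), then the opening, from -1 (shut) to 1 (fully open). A call has exactly 5 rows; each row shifts and turns the commanded pose from where the row before left it, along the tool's axes as they then stand; what a row does not reach is not made up. A row lasts 1/12 s, in which the tool goes at most 41.7 mm and 7.16 degrees, less where a joint would pass 70% of its speed; a pose out of reach is approached as far as the arm can. A call is refused whole if a number of a shift passes 1 or a number of a turn 1, either way. A call with a gripper value outside its range is refused whole. The fingers move at their own pace and stop on an object; "force" is the grip in N (left out, the last holds). Time passes only in rows, so rows that do not move let the fingers close, or fill a call up. It gives the time, the measured TCP pose, the force, the opening and the grip force at its end, in the units of the state.
- read_state(): the state, without advancing time (a new reading comes with each control period).
- viewer.read_camera(name): name is "scene" or "top"; returns (picture, depth): 400x640x3 uint8, blue, green, red; 400x640 float32, m along the optical axis (not along the pixel's ray), 0 where there is no reading.
- viewer.camera_params(name): a dict with "fx", "fy", "cx", "cy" (pixels), "R" (3x3) and "t" (3): a world point X has camera coordinates R X + t. Camera axes: x right, y down, z forward; pixel columns grow to the right and rows downward; lengths in m; the calibration is good to about 2 mm. A picture is of the moment at which its call begins. camera_params takes no time and is no camera call.
- bot.finish_job(): hands the job in; it is judged then, once.
The state is a dict: "time": time; "q": joint angles; "joint_vel": joint speeds; "joint_torque": joint torques, N m; "tool_pos": TCP position; "tcp_rot": TCP orientation; "wrist_force": force on the tool from outside, world axes, zero at the start; "torque": the same for the moment, N m; "width": opening from 0.0 (shut) to 1.0 (fully open); "grip_force": force on a finger pad.
Only numpy, scipy, OpenCV 4.12 (cv2) and the standard library are available. Lean on these libraries where they do the work, as an engineer would, in place of code of your own. Each camera call takes 0.05 s, during which the arm holds its last target. There are 200 camera calls.

## Working session

There is one attempt and no reset: what is moved stays moved. The work goes in short steps, Python scripts to look and compute and a tool call to move; the robot and the scene stay as the last step left them, time stands still between calls to the robot, and variables do not carry over. Pictures are saved under pics/ and viewed, at most 14 in all, crops included, and the job is handed in when it is done.

Besides the shell and the picture viewer there is one more tool, called as name(argument=value, ...), one argument or row to a line, values as JSON. jog_arm: Moves the arm, as the interface text tells. Its arguments: {"type":"object","properties":{"increments":{"type":"array","items":{"type":"array","items":{"type":"array","items":{"type":"number"}}}},"force":{"type":"number"}},"required":["increments"]}

```bash
ls; mkdir -p pics
python3 - <<'E'
from workcell import read_state, viewer, bot
import cv2, numpy as np
print(read_state())
for n in ("scene","top"):
    p,d=viewer.read_camera(n); cv2.imwrite(f"pics/{n}0.png",p); np.savez(f"{n}0.npz",p=p,d=d)
    c=viewer.camera_params(n); print(n,c, "cam at",-np.array(c["R"]).T@np.array(c["t"]), (d>0).mean())
E
```

```text
pics
{'time': 0.0, 'q': array([ 1.19510768e+00,  2.64754830e-01,  1.60538526e+00,  3.52757915e-05,
        1.27370962e+00, -3.69400310e-02]), 'joint_vel': array([-5.03554161e-04,  1.56250220e-03, -8.87494171e-04,  1.12836443e-03,
        6.93574980e-05, -2.11650541e-03]), 'joint_torque': array([-6.46980443e-04, -5.15110230e+01, -3.67311752e+01, -3.19589144e-04,
        1.28981363e-02, -1.47574855e-05]), 'tool_pos': array([0.22411427, 0.63609789, 0.30255464]), 'tcp_rot': array([-0.52949681, -3.09614491,  0.00345878]), 'wrist_force': array([ 0.01410554, -0.35306265,  0.62325211]), 'torque': array([-0.02968193, -0.00238965, -0.01675101]), 'grip_force': 0.0, 'width': 0.9979739291458114}
scene {'fx': 373.92500917728097, 'fy': 373.92500917728097, 'cx': 315.57758078448103, 'cy': 202.01541621390612, 'R': array([[ 0.62474117, -0.78075364,  0.01105577],
       [-0.45888139, -0.37856865, -0.80381195],
       [ 0.63176447,  0.49710113, -0.59478073]]), 't': array([-0.21911748,  0.32441596,  0.7672281 ])} cam at [-0.1989473  -0.42965302  0.71952442] 0.9774921875
top {'fx': 414.63818180418673, 'fy': 414.63818180418673, 'cx': 326.69295976945205, 'cy': 195.28904908901117, 'R': array([[-0.36278074, -0.93186816,  0.00344346],
       [-0.78706979,  0.30442751, -0.53651192],
       [ 0.49891009, -0.19734643, -0.84388572]]), 't': array([0.2656207 , 0.40919764, 1.11392772])} cam at [-0.1373206   0.34278212  1.15865245] 0.99582421875
```

View pics/scene0.png

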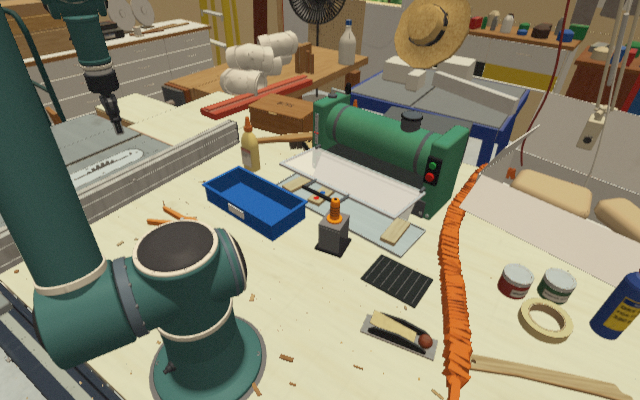

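View pics/top0.png

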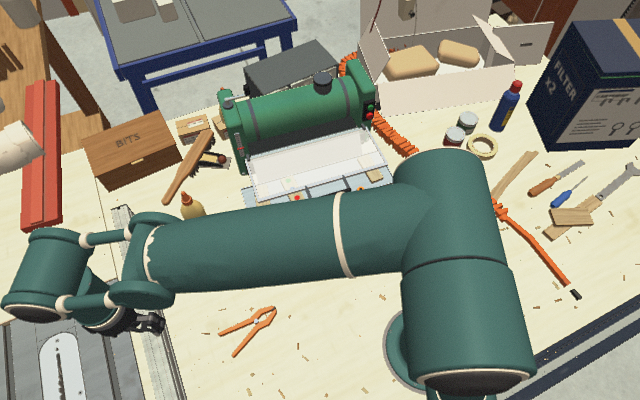

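```bash
cat > h.py <<'E'
import cv2, numpy as np
from scipy.spatial.transform import Rotation as Ro
from workcell import read_state, viewer, bot
def cam(n):
    c=viewer.camera_params(n); return c,np.array(c["R"]),np.array(c["t"])
def cloud(n,d):
    c,R,t=cam(n); v,u=np.mgrid[:400,:640]
    P=np.stack([(u-c["cx"])/c["fx"]*d,(v-c["cy"])/c["fy"]*d,d],-1)
    return (P-t)@R
def ray(n,uv,z):
    c,R,t=cam(n); o=-R.T@t; k=R.T@np.array([(uv[0]-c["cx"])/c["fx"],(uv[1]-c["cy"])/c["fy"],1.])
    return o+k*(z-o[2])/k[2]
def proj(n,X):
    c,R,t=cam(n); p=R@np.array(X)+t; return np.array([c["cx"]+c["fx"]*p[0]/p[2],c["cy"]+c["fy"]*p[1]/p[2]])
def grab(n,tag):
    p,d=viewer.read_camera(n); np.savez(f"{n}{tag}.npz",p=p,d=d); return p,d,cloud(n,d)
def load(n,tag):
    f=np.load(f"{n}{tag}.npz"); return f["p"],f["d"],cloud(n,f["d"])
def st():
    s=read_state(); R=Ro.from_rotvec(s["tcp_rot"]).as_matrix()
    return s,s["tool_pos"],R
def crop(p,x0,y0,x1,y1,f,name):
    cv2.imwrite(f"pics/{name}.png",cv2.resize(p[y0:y1,x0:x1],None,fx=f,fy=f,interpolation=cv2.INTER_CUBIC))
E
python3 - <<'E'
from h import *
s,p,R=st(); print(np.round(p,3),np.round(R,3))
for n,box in (("scene",(180,100,480,370)),("top",(200,60,460,240))):
    P,d,X=load(n,0)
    crop(P,*box, 2.6 if n=="scene" else 3,n+"0c")
    hsv=cv2.cvtColor(P,cv2.COLOR_BGR2HSV)
    M={"blue":((105,150,60),(125,255,255)),"orange":((5,180,150),(16,255,255)),"green":((60,60,30),(85,255,120))}
    for k,(a,b) in M.items():
        m=cv2.inRange(hsv,a,b); nn,l,stt,ce=cv2.connectedComponentsWithStats(m)
        for i in range(1,nn):
            if stt[i,4]>60:
                q=X[(l==i)&(d>0)]; print(n,k,stt[i],np.round(np.median(q,0),3),np.round(np.percentile(q,2,0),3),np.round(np.percentile(q,98,0),3))
E
```

```text
[0.224 0.636 0.303] [[-0.943  0.332 -0.001]
 [ 0.332  0.943 -0.002]
 [ 0.    -0.002 -1.   ]]
scene blue [563  33  10   9  62] [ 3.047 -0.072  0.116] [ 3.025 -0.094  0.09 ] [ 3.082 -0.048  0.139]
scene blue [350  95  42  18 238] [ 1.415  0.495 -0.009] [ 1.402  0.396 -0.037] [1.427 0.608 0.013]
scene blue [495 109  24  45 208] [ 2.018 -0.085 -0.181] [ 1.456 -0.141 -0.348] [ 2.039 -0.051  0.008]
scene blue [470 125  26  41 387] [ 1.459 -0.085 -0.033] [ 1.446 -0.118 -0.169] [ 1.49  -0.02   0.011]
scene blue [ 203  166  104   75 4014] [0.433 0.292 0.026] [0.338 0.144 0.001] [0.485 0.445 0.066]
scene orange [ 441  181   34  219 3519] [ 0.428 -0.344  0.043] [ 0.234 -0.424  0.031] [ 0.861 -0.192  0.049]
scene green [  43    0   68   65 2083] [0.208 0.604 0.517] [0.124 0.473 0.437] [0.255 0.632 0.594]
scene green [    0     4   102   283 13731] [-0.111  0.067  0.456] [-0.159  0.033  0.337] [-0.061  0.121  0.612]
scene green [570  26  18  14 156] [ 3.183 -0.113  0.137] [ 3.161 -0.152  0.093] [ 3.207 -0.054  0.167]
scene green [29 44 13 21 73] [0.565 2.305 0.084] [0.553 2.289 0.032] [0.58  2.32
[... 1639 characters left out ...]
.219 0.215]
top green [227 121  30  53 654] [0.721 0.283 0.183] [0.715 0.239 0.036] [0.746 0.315 0.25 ]
top green [  340   149   166   127 11269] [0.031 0.18  0.782] [-0.035  0.092  0.734] [0.091 0.248 0.799]
top green [  103   195   242   115 14366] [0.101 0.369 0.71 ] [0.035 0.26  0.643] [0.201 0.51  0.754]
top green [   1  228  114   98 4204] [0.206 0.616 0.61 ] [0.139 0.562 0.447] [0.271 0.668 0.622]
top green [ 87 229  37  16 340] [0.237 0.545 0.611] [0.223 0.517 0.601] [0.253 0.572 0.622]
top green [ 386  259  151  125 8982] [-0.082  0.197  0.793] [-0.133  0.071  0.016] [0.033 0.24  0.802]
top green [389 358  49  42 165] [-0.086  0.106  0.013] [-0.123  0.057  0.006] [0.008 0.117 0.286]
```

View pics/scene0c.png

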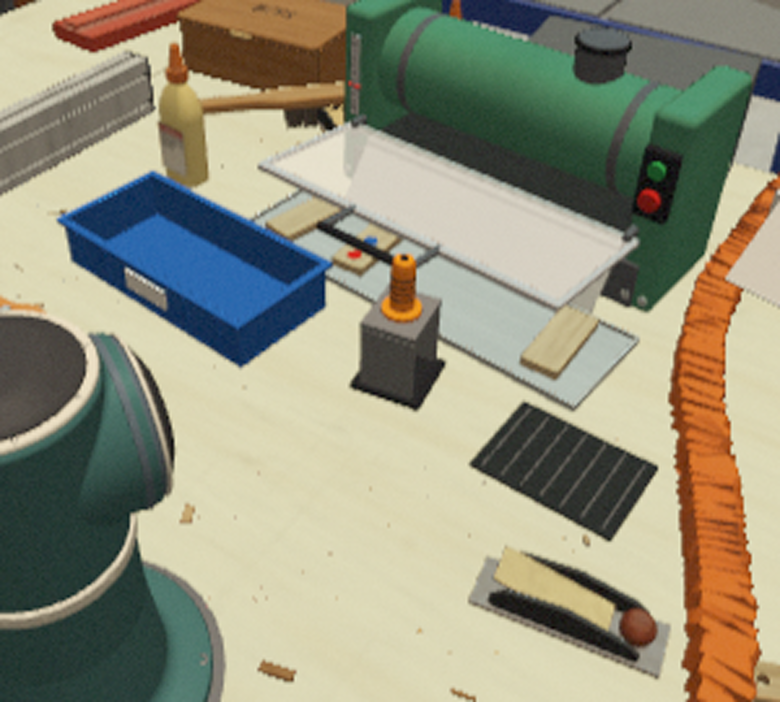

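```bash
cat >> h.py <<'E'
def ortho(Ps,Xs,x0,x1,y0,y1,res,zmax,ok=None):
    H,W=int((x1-x0)/res),int((y1-y0)/res); I=np.zeros((H,W,3),np.uint8); Z=np.full((H,W),-1.)
    P=Ps.reshape(-1,3); X=Xs.reshape(-1,3); k=(X[:,2]<zmax)&(X[:,2]>-.02)&(X[:,0]>x0)&(X[:,0]<x1)&(X[:,1]>y0)&(X[:,1]<y1)
    P=P[k];X=X[k];o=np.argsort(X[:,2]);P=P[o];X=X[o]
    r=((x1-X[:,0])/res).astype(int).clip(0,H-1);c=((y1-X[:,1])/res).astype(int).clip(0,W-1)
    I[r,c]=P;Z[r,c]=X[:,2]; return I,Z
E
python3 - <<'E'
from h import *
P,d,X=load("scene",0)
I,Z=ortho(P,X,.2,.95,-.3,.55,.0025,.32)
I=cv2.dilate(I,np.ones((2,2)))
I=cv2.resize(I,None,fx=2,fy=2,interpolation=0); I=I[:600]
for k in range(10):
    y=.5-.1*k; c=int((.55-y)/.0025*2); 
    if c<I.shape[1]: cv2.putText(I,f"{y:.1f}",(c,10),0,.35,(0,255,255)); cv2.line(I,(c,0),(c,599),(90,90,255) ,1)
for k in range(8):
    x=.9-.1*k; r=int((.95-x)/.0025*2); cv2.putText(I,f"{x:.1f}",(0,r),0,.35,(0,255,255)); cv2.line(I,(0,r),(679,r),(90,90,255),1)
cv2.imwrite("pics/ortho0.png",I)
E
```

```text
(no output)
```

View pics/ortho0.png

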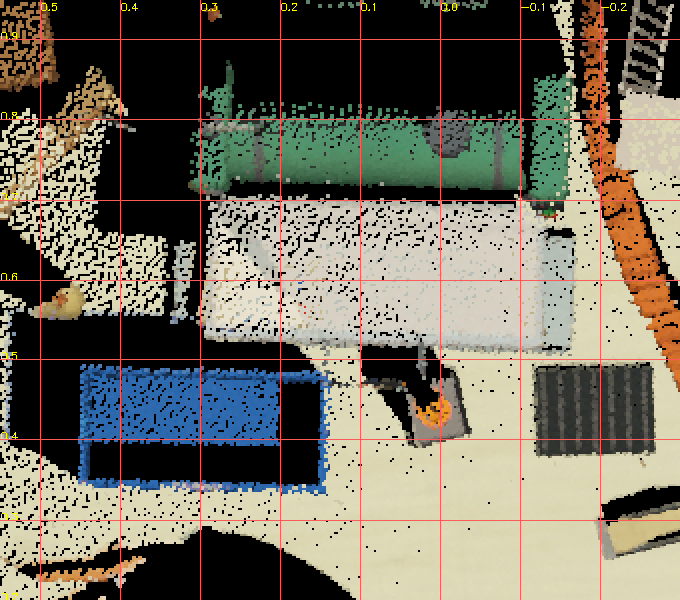

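Run:
```python
from h import *
for n in ("scene","top"):
    P,d,X=load(n,0); hsv=cv2.cvtColor(P,cv2.COLOR_BGR2HSV); x,y,z=X[...,0],X[...,1],X[...,2]
    g=(d>0)&(z>.07)&(z<.2)&(x>.54)&(x<.68)&(y>-.1)&(y<.25)
    A=X[g]; c=np.c_[A[:,0],A[:,1],np.ones(len(A))]
    for _ in range(4):
        s=np.linalg.lstsq(c,A[:,2],rcond=None)[0]; r=A[:,2]-c@s; k=abs(r)<max(.004,1.5*np.median(abs(r))); A,c=A[k],c[k]
    print(n,"guard plane z=ax+by+c",s.round(3),len(A),"z at .6,.08",s@[.6,.08,1])
    b=(d>0)&(hsv[...,2]<70)&(z>.06)&(z<.2)&(x>.44)&(x<.52)&(y>0)&(y<.2)
    print("bar",b.sum()); 
    if b.sum()>5:
        B=X[b]; print(np.percentile(B,[5,50,95],axis=0).round(3)); vv,uu=np.nonzero(b); print(uu.min(),uu.max(),vv.min(),vv.max())
        print(np.polyfit(B[:,1],B[:,0],1))
    # machine front / tote / mat / stand
    for nm,lo,hi,zz in (("mat",(0,0,0),(180,120,75),(-.005,.02)),("tote",(105,150,60),(125,255,255),(.055,.075)),("plate",(0,0,60),(180,60,200),(.085,.1))):
        bx={"mat":(.33,.55,-.3,-.08),"tote":(.3,.55,.08,.5),"plate":(.38,.49,-.04,.07)}[nm]
        m=(cv2.inRange(hsv,lo,hi)>0)&(d>0)&(z>zz[0])&(z<zz[1])&(x>bx[0])&(x<bx[1])&(y>bx[2])&(y<bx[3])
        if m.sum()>20: print(nm,m.sum(),cv2.minAreaRect(X[m][:,:2].astype(np.float32)),np.median(z[m]).round(3))
    m=(cv2.inRange(hsv,(5,150,120),(25,255,255))>0)&(d>0)&(z>.08)&(x>.38)&(x<.5)&(y>-.04)&(y<.07)
    if m.sum(): print("probe",m.sum(),np.percentile(X[m],[2,50,98],axis=0).round(3), "upper",np.median(X[m&(z>.115)],0).round(3))
```

```text
scene guard plane z=ax+by+c [-0.077  0.002  0.155] 2678 z at .6,.08 0.10907396285665022
bar 110
[[0.467 0.05  0.117]
 [0.471 0.096 0.121]
 [0.477 0.144 0.124]]
292 330 185 201
[0.04445432 0.46681857]
mat 1649 ((0.43474486470222473, -0.19316720962524414), (0.11117620766162872, 0.14735744893550873), 1.9634020328521729) 0.004
tote 861 ((0.4125363230705261, 0.2950119972229004), (0.31242841482162476, 0.1546640694141388), 88.71479797363281) 0.063
plate 262 ((0.43692243099212646, 0.007782205939292908), (0.07599188387393951, 0.06048629432916641), 13.09473705291748) 0.092
probe 200 [[ 0.418 -0.011  0.096]
 [ 0.429  0.001  0.11 ]
 [ 0.45   0.026  0.159]] upper [0.431 0.002 0.152]
top guard plane z=ax+by+c [-0.074  0.003  0.155] 3514 z at .6,.08 0.1101638420828162
bar 40
[[0.467 0.028 0.118]
 [0.474 0.043 0.122]
 [0.478 0.095 0.126]]
325 360 188 195
[0.1252734  0.46595031]
probe 11 [[0.438 0.003 0.155]
 [0.443 0.013 0.16 ]
 [0.447 0.019 0.163]] upper [0.443 0.013 0.16 ]
```

```bash
cat >> h.py <<'E'
def go(g,yaw,off=.054):
    """units to bring the point 'off' ahead of the TCP to g with tool y at yaw (deg), tool down; turn first, then shift"""
    s,p,R=st(); a=np.deg2rad(yaw); y=np.array([np.cos(a),np.sin(a),0]); z=np.array([0,0,-1.]); T=np.c_[np.cross(y,z),y,z]
    rv=Ro.from_matrix(R.T@T).as_rotvec(); d=T.T@(np.array(g)-off*z-p)/.03
    print("t %.1f grasp"%s["time"],(p+off*R[:,2]).round(4),"yaw %.1f"%np.degrees(np.arctan2(R[1,1],R[0,1])),"turn",np.degrees(rv/6).round(2),"shift",d.round(2),"norm %.1f"%np.linalg.norm(d),"w %.2f F %s g %.1f"%(s["width"],s["wrist_force"].round(1),s["grip_force"]))
E
python3 - <<'E'
from h import *
go([.473,.092,.25],-2.5); go([.473,.092,.117],-2.5)
E
```

```text
t 0.1 grasp [0.2241 0.6361 0.2487] yaw 70.6 turn [-2.000e-02  1.000e-02  1.218e+01] shift [-17.76   9.08  -0.04] norm 19.9 w 1.00 F [-0.5 -0.3 -0.4] g 0.0
t 0.1 grasp [0.2241 0.6361 0.2487] yaw 70.6 turn [-2.000e-02  1.000e-02  1.218e+01] shift [-17.76   9.08   4.39] norm 20.4 w 1.00 F [-0.5 -0.3 -0.4] g 0.0
```

jog_arm(
  increments=[
    [[0, 0, 0, 0, 0, 1, 1], [0, 0, 0, 0, 0, 1, 1], [0, 0, 0, 0, 0, 1, 1], [0, 0, 0, 0, 0, 1, 1], [0, 0, 0, 0, 0, 1, 1]],
  ],
)

```text
time: 0.52
tool_pos: [0.2242, 0.6363, 0.3031]
tcp_rot: [1.32, 2.851, -0.002]
wrist_force: [-0.0, -0.4, -0.6]
width: 1.001
grip_force: 0.0
```

jog_arm(
  increments=[
    [[0, 0, 0, 0, 0, 1, 1], [0, 0, 0, 0, 0, 1, 1], [0, 0, 0, 0, 0, 1, 1], [0, 0, 0, 0, 0, 1, 1], [0, 0, 0, 0, 0, 1, 1]],
  ],
)

```text
time: 0.93
tool_pos: [0.2242, 0.6363, 0.3031]
tcp_rot: [2.013, 2.411, -0.002]
wrist_force: [-0.0, -0.3, -0.0]
width: 0.999
grip_force: 0.0
```

jog_arm(
  increments=[
    [[0, 0, 0, 0, 0, 1, 1], [0, 0, 0, 0, 0, 1, 1], [0, 0, 0, 0, 0, 0.18, 1], [-0.3, 0.15, 0, 0, 0, 0, 1], [-0.58, 0.3, 0, 0, 0, 0, 1]],
  ],
)

```text
time: 1.35
tool_pos: [0.2361, 0.6101, 0.3033]
tcp_rot: [-2.264, -2.178, 0.001]
wrist_force: [0.6, -0.2, 0.4]
width: 1.0
grip_force: 0.0
```

jog_arm(
  increments=[
    [[-0.88, 0.45, 0, 0, 0, 0, 1], [-0.88, 0.45, 0, 0, 0, 0, 1], [-0.88, 0.45, 0, 0, 0, 0, 1], [-0.88, 0.45, 0, 0, 0, 0, 1], [-0.88, 0.45, 0, 0, 0, 0, 1]],
  ],
)

```text
time: 1.77
tool_pos: [0.2987, 0.4728, 0.3036]
tcp_rot: [2.265, 2.176, -0.001]
wrist_force: [-0.4, -0.6, 0.2]
width: 0.997
grip_force: 0.0
```

jog_arm(
  increments=[
    [[-0.88, 0.45, 0, 0, 0, 0, 1], [-0.88, 0.45, 0, 0, 0, 0, 1], [-0.88, 0.45, 0, 0, 0, 0, 1], [-0.88, 0.45, 0, 0, 0, 0, 1], [-0.88, 0.45, 0, 0, 0, 0, 1]],
  ],
)

```text
time: 2.18
tool_pos: [0.3602, 0.3379, 0.3038]
tcp_rot: [2.266, 2.176, -0.0]
wrist_force: [-0.4, -0.0, 0.3]
width: 0.996
grip_force: 0.0
```

jog_arm(
  increments=[
    [[-0.88, 0.45, 0, 0, 0, 0, 1], [-0.88, 0.45, 0, 0, 0, 0, 1], [-0.88, 0.45, 0, 0, 0, 0, 1], [-0.88, 0.45, 0, 0, 0, 0, 1], [-0.88, 0.45, 0, 0, 0, 0, 1]],
  ],
)

```text
time: 2.6
tool_pos: [0.4217, 0.2032, 0.3038]
tcp_rot: [2.266, 2.176, -0.0]
wrist_force: [0.4, -0.3, 0.3]
width: 1.004
grip_force: 0.0
```

jog_arm(
  increments=[
    [[-0.88, 0.45, 0, 0, 0, 0, 1], [-0.88, 0.45, 0, 0, 0, 0, 1], [-0.6, 0.3, 0, 0, 0, 0, 0.5], [0, 0, 0, 0, 0, 0, 0.2], [0, 0, 0, 0, 0, 0, 0]],
  ],
)

```text
time: 3.02
tool_pos: [0.4545, 0.1318, 0.3037]
tcp_rot: [-2.27, -2.171, 0.0]
wrist_force: [-0.7, 0.9, -0.9]
width: 0.603
grip_force: 0.0
```

Run:
```python
from h import *
go([.473,.092,.117],-2.5)
grab("scene",1)
P,d,X=load("scene",1); crop(P,250,80,450,240,4,"scene1c")
```

```text
t 3.0 grasp [0.4544 0.1318 0.2497] yaw -2.6 turn [-0.   -0.   -0.01] shift [-1.3   0.68  4.42] norm 4.7 w 0.60 F [-0.7  0.9 -0.9] g 0.0
```

View pics/scene1c.png

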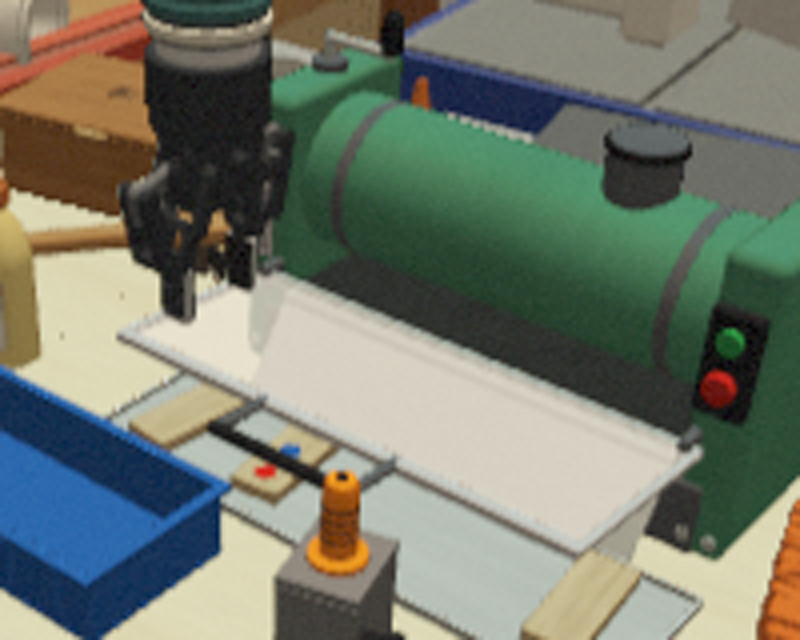

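jog_arm(
  increments=[
    [[-0.65, 0.34, 0, 0, 0, 0, 0], [-0.65, 0.34, 0, 0, 0, 0, 0], [0, 0, 0.42, 0, 0, 0, 0], [0, 0, 0.8, 0, 0, 0, 0], [0, 0, 0.8, 0, 0, 0, 0]],
  ],
)

```text
time: 3.48
tool_pos: [0.4735, 0.0942, 0.2433]
tcp_rot: [2.267, 2.174, 0.004]
wrist_force: [-0.2, -0.7, -0.5]
width: 0.503
grip_force: 0.0
```

jog_arm(
  increments=[
    [[0, 0, 0.8, 0, 0, 0, 0], [0, 0, 0.8, 0, 0, 0, 0], [0, 0, 0.5, 0, 0, 0, 0], [0, 0, 0.3, 0, 0, 0, 0], [0, 0, 0, 0, 0, 0, 0]],
  ],
)

```text
time: 3.9
tool_pos: [0.4709, 0.0939, 0.1685]
tcp_rot: [-2.265, -2.172, 0.007]
wrist_force: [-0.4, 0.6, 0.8]
width: 0.504
grip_force: 0.0
```

jog_arm(
  increments=[
    [[0, 0, 0, 0, 0, 0, -0.5], [0, 0, 0, 0, 0, 0, -1], [0, 0, 0, 0, 0, 0, -1], [0, 0, 0, 0, 0, 0, -1], [0, 0, 0, 0, 0, 0, -1]],
  ],
  force=40,
)

```text
time: 4.32
tool_pos: [0.4747, 0.0935, 0.1728]
tcp_rot: [2.268, 2.171, 0.005]
wrist_force: [1.7, 2.2, 0.4]
width: 0.127
grip_force: 39.1
```

Run:
```python
from h import *
go([.473,.092,.117],-2.5)
# arc steps in (tool y ~ +x, tool z ~ down) units, 0.075 -> 1.42
a=np.linspace(.075,1.42,16); x=.225*(1-np.cos(a)); z=.225*np.sin(a)
print(np.c_[a[1:],np.diff(x)/.03,-np.diff(z)/.03].round(2).tolist())
```

```text
t 4.3 grasp [0.4749 0.0936 0.1188] yaw -2.5 turn [ 0.03 -0.01  0.  ] shift [-0.05 -0.05  0.06] norm 0.1 w 0.13 F [1.7 2.2 0.4] g 39.1
[[0.16, 0.08, -0.67], [0.25, 0.14, -0.66], [0.34, 0.2, -0.64], [0.43, 0.25, -0.62], [0.52, 0.31, -0.6], [0.61, 0.36, -0.57], [0.7, 0.41, -0.53], [0.79, 0.46, -0.49], [0.88, 0.5, -0.45], [0.97, 0.54, -0.4], [1.06, 0.57, -0.35], [1.15, 0.6, -0.3], [1.24, 0.63, -0.25], [1.33, 0.65, -0.19], [1.42, 0.66, -0.13]]
```

jog_arm(
  increments=[
    [[0, 0.08, -0.67, 0, 0, 0, -1], [0, 0.14, -0.66, 0, 0, 0, -1], [0, 0.2, -0.64, 0, 0, 0, -1], [0, 0.25, -0.62, 0, 0, 0, -1], [0, 0.31, -0.6, 0, 0, 0, -1]],
  ],
)

```text
time: 4.73
tool_pos: [0.5028, 0.0925, 0.2673]
tcp_rot: [-2.269, -2.171, -0.002]
wrist_force: [5.1, 3.8, -8.4]
width: 0.122
grip_force: 39.0
```

jog_arm(
  increments=[
    [[0, 0.36, -0.57, 0, 0, 0, -1], [0, 0.41, -0.53, 0, 0, 0, -1], [0, 0.46, -0.49, 0, 0, 0, -1], [0, 0.5, -0.45, 0, 0, 0, -1], [0, 0.54, -0.4, 0, 0, 0, -1]],
  ],
)

```text
time: 5.15
tool_pos: [0.5674, 0.0904, 0.3416]
tcp_rot: [-2.262, -2.166, 0.008]
wrist_force: [-14.1, 6.2, 12.1]
width: 0.125
grip_force: 39.5
```

jog_arm(
  increments=[
    [[0, 0.57, -0.35, 0, 0, 0, -1], [0, 0.6, -0.3, 0, 0, 0, -1], [0, 0.63, -0.25, 0, 0, 0, -1], [0, 0.65, -0.19, 0, 0, 0, -1], [0, 0.66, -0.13, 0, 0, 0, -1]],
  ],
)

```text
time: 5.57
tool_pos: [0.6637, 0.0868, 0.3804]
tcp_rot: [-2.266, -2.172, -0.005]
wrist_force: [-3.4, 6.6, 2.5]
width: 0.119
grip_force: 41.6
```

jog_arm(
  increments=[
    [[0, 0.25, -0.03, 0, 0, 0, -1], [0, 0, 0, 0, 0, 0, -1], [0, 0, 0, 0, 0, 0, -0.5], [0, 0, 0, 0, 0, 0, -0.3], [0, 0, 0, 0, 0, 0, -0.2]],
  ],
)

```text
time: 5.98
tool_pos: [0.671, 0.0841, 0.3772]
tcp_rot: [-2.269, -2.172, 0.002]
wrist_force: [-0.1, -0.3, 0.3]
width: 0.401
grip_force: 0.0
```

Run:
```python
from h import *
go([.473,.092,.45],-2.5)
```

```text
t 6.0 grasp [0.671  0.084  0.3232] yaw -2.5 turn [-0.01  0.01 -0.  ] shift [-0.02 -6.61 -4.23] norm 7.8 w 0.40 F [-0.1 -0.3  0.3] g 0.0
```

jog_arm(
  increments=[
    [[0, 0, -0.5, 0, 0, 0, 0], [0, 0, -0.8, 0, 0, 0, 0], [0, 0, -0.8, 0, 0, 0, 0], [0, 0, -0.8, 0, 0, 0, 0.3], [0.4, -0.3, 0, 0, 0, 0, 1]],
  ],
)

```text
time: 6.4
tool_pos: [0.6646, 0.0948, 0.4704]
tcp_rot: [2.267, 2.165, 0.009]
wrist_force: [-0.5, 0.4, 0.0]
width: 0.767
grip_force: 0.0
```

jog_arm(
  increments=[
    [[0.78, -0.55, 0, 0, 0, 0, 1], [0.78, -0.55, 0, 0, 0, 0, 1], [0.78, -0.55, 0, 0, 0, 0, 1], [0.78, -0.55, 0, 0, 0, 0, 1], [0.78, -0.55, 0, 0, 0, 0, 1]],
  ],
)

```text
time: 6.82
tool_pos: [0.5842, 0.2179, 0.4635]
tcp_rot: [-2.27, -2.171, 0.003]
wrist_force: [0.6, 0.1, 0.1]
width: 0.999
grip_force: 0.0
```

jog_arm(
  increments=[
    [[0.78, -0.55, 0, 0, 0, 0, 1], [0.78, -0.55, 0, 0, 0, 0, 1], [0.78, -0.55, 0, 0, 0, 0, 1], [0.78, -0.55, 0, 0, 0, 0, 1], [0.78, -0.55, 0, 0, 0, 0, 1]],
  ],
)

```text
time: 7.23
tool_pos: [0.5068, 0.3384, 0.4636]
tcp_rot: [-2.27, -2.172, 0.003]
wrist_force: [0.5, 0.2, 0.9]
width: 0.999
grip_force: 0.0
```

jog_arm(
  increments=[
    [[0.78, -0.55, 0, 0, 0, 0, 1], [0.78, -0.55, 0, 0, 0, 0, 1], [0.78, -0.55, 0, 0, 0, 0, 1], [0.78, -0.55, 0, 0, 0, 0, 1], [0.6, -0.4, 0, 0, 0, 0, 1]],
  ],
)

```text
time: 7.65
tool_pos: [0.4333, 0.4538, 0.4635]
tcp_rot: [-2.268, -2.173, 0.003]
wrist_force: [0.4, 0.0, 0.1]
width: 1.006
grip_force: 0.0
```

jog_arm(
  increments=[
    [[0, 0, 0, 0, 0, -1, 1], [0, 0, 0, 0, 0, -1, 1], [0, 0, 0, 0, 0, -1, 1], [0, 0, 0, 0, 0, -1, 1], [0, 0, 0, 0, 0, -1, 1]],
  ],
)

```text
time: 8.07
tool_pos: [0.4346, 0.4523, 0.4634]
tcp_rot: [-1.622, -2.69, 0.003]
wrist_force: [-0.1, 0.1, -0.9]
width: 0.996
grip_force: 0.0
```

jog_arm(
  increments=[
    [[0, 0, 0, 0, 0, -1, 1], [0, 0, 0, 0, 0, -1, 1], [0, 0, 0, 0, 0, -1, 1], [0, 0, 0, 0, 0, -1, 1], [0, 0, 0, 0, 0, -1, 1]],
  ],
)

```text
time: 8.48
tool_pos: [0.4347, 0.4521, 0.4634]
tcp_rot: [-0.871, -3.017, 0.003]
wrist_force: [0.3, -0.4, -0.4]
width: 0.998
grip_force: 0.0
```

jog_arm(
  increments=[
    [[0, 0, 0, 0, 0, -1, 1], [0, 0, 0, 0, 0, -1, 1], [0, 0, 0, 0, 0, -1, 1], [0, 0, 0, 0, 0, -1, 1], [0, 0, 0, 0, 0, -1, 1]],
  ],
)

```text
time: 8.9
tool_pos: [0.4348, 0.4521, 0.4634]
tcp_rot: [-0.061, -3.14, 0.003]
wrist_force: [0.8, -0.3, 0.4]
width: 1.001
grip_force: 0.0
```

Run:
```python
from h import *
go([.473,.092,.45],90)
P,d,X=grab("scene",2); Pt,dt,Xt=grab("top",2)
a=P[80:260,220:470]; b=Pt[60:280,180:480]
c=cv2.resize(a,None,fx=2.4,fy=2.4,interpolation=2)[:, :500]; c=cv2.resize(a,(520,374),interpolation=2)
e=cv2.resize(b,(272,200),interpolation=2)
o=np.zeros((374,800,3),np.uint8); o[:,:520]=c; o[:200,522:794]=e; cv2.imwrite("pics/two2.png",o)
```

```text
t 8.9 grasp [0.4347 0.452  0.4094] yaw 87.8 turn [-0.02 -0.01 -0.37] shift [ -1.27 -12.    -1.35] norm 12.1 w 1.00 F [ 0.8 -0.3  0.4] g 0.0
```

View pics/two2.png

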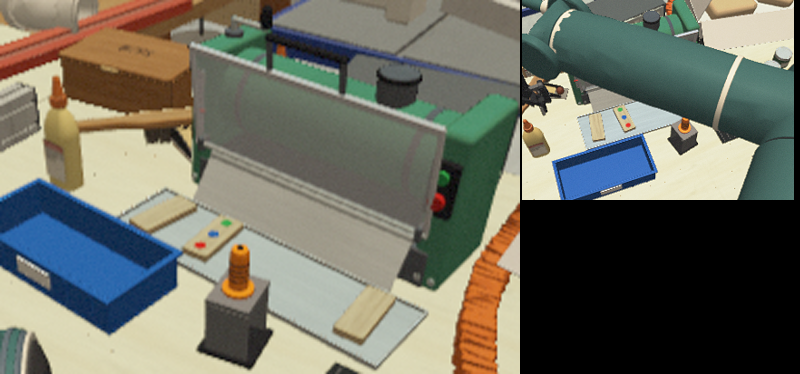

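```bash
cat >> h.py <<'E'
def blanks(n,tag,box=(.5,.68,-.2,.36),zr=(.012,.032),zt=.02):
    P,d,X=load(n,tag); hsv=cv2.cvtColor(P,cv2.COLOR_BGR2HSV); x,y,z=X[...,0],X[...,1],X[...,2]
    reg=(d>0)&(x>box[0])&(x<box[1])&(y>box[2])&(y<box[3])&(z>zr[0])&(z<zr[1])
    m=(reg&((hsv[...,1]>45))).astype(np.uint8)
    m=cv2.morphologyEx(m,cv2.MORPH_CLOSE,np.ones((3,3)))
    cs,_=cv2.findContours(m,cv2.RETR_EXTERNAL,cv2.CHAIN_APPROX_NONE)
    for c in cs:
        if cv2.contourArea(c)<80: continue
        w=np.array([ray(n,q[0],zt)[:2] for q in c],np.float32); (cx,cy),(a,b),an=cv2.minAreaRect(w)
        bp=cv2.boxPoints(((cx,cy),(a,b),an)); e=max((bp[1]-bp[0],bp[2]-bp[1]),key=np.linalg.norm); k=np.zeros_like(m); cv2.drawContours(k,[c],-1,1,-1)
        print(n,"blank c(%.3f %.3f) size %.0f x %.0f long-axis yaw %.1f zmed %.4f"%(cx,cy,max(a,b)*1e3,min(a,b)*1e3,np.degrees(np.arctan2(e[1],e[0])),np.median(z[(k>0)&reg])))
    for nm,lo,hi in (("green",(55,120,60),(85,255,255)),("blue",(100,120,60),(125,255,255)),("red",(0,170,90),(7,255,255)),("red2",(172,170,90),(180,255,255))):
        mm=((cv2.inRange(hsv,lo,hi)>0)&reg).astype(np.uint8); nn,l,s,ce=cv2.connectedComponentsWithStats(mm)
        for i in range(1,nn):
            if s[i,4]>=8: print(n,nm,s[i,4],ray(n,ce[i],zt).round(4),"depth z",np.median(z[l==i]).round(4))
E
python3 - <<'E'
from h import *
blanks("scene",2); blanks("top",2)
# tray: extents in scene
P,d,X=load("scene",2); hsv=cv2.cvtColor(P,cv2.COLOR_BGR2HSV);x,y,z=X[...,0],X[...,1],X[...,2]
m=(d>0)&(hsv[...,1]<40)&(z>-.002)&(z<.014)&(x>.47)&(x<.66)&(y>-.2)&(y<.36)
print("tray",cv2.minAreaRect(X[m][:,:2].astype(np.float32)),np.median(z[m]))
E
```

```text
scene blank c(0.583 -0.106) size 121 x 47 long-axis yaw 3.4 zmed 0.0191
scene blank c(0.595 0.167) size 122 x 49 long-axis yaw 4.5 zmed 0.0194
scene blank c(0.592 0.268) size 114 x 54 long-axis yaw -8.8 zmed 0.0191
scene red 10 [0.5639 0.1691 0.02  ] depth z 0.0198
top blank c(0.597 0.277) size 114 x 44 long-axis yaw -8.7 zmed 0.0206
top blank c(0.597 0.174) size 114 x 44 long-axis yaw 4.0 zmed 0.0204
top green 13 [0.639  0.1758 0.02  ] depth z 0.0222
top blue 16 [0.6016 0.1733 0.02  ] depth z 0.0224
top red 14 [0.564  0.1706 0.02  ] depth z 0.0204
tray ((0.5654891729354858, 0.07883109152317047), (0.555471658706665, 0.18934550881385803), 89.79936981201172) 0.0038082205891306303
```

Run:
```python
from h import *
go([.6015,.173,.12],94); go([.6015,.173,.026],94)
```

```text
t 9.0 grasp [0.4347 0.4521 0.4096] yaw 87.5 turn [-0.01 -0.01 -1.08] shift [-4.89 -9.67  9.65] norm 14.5 w 1.00 F [-0.5  0.9  0.4] g 0.0
t 9.0 grasp [0.4347 0.4521 0.4096] yaw 87.5 turn [-0.01 -0.01 -1.08] shift [-4.89 -9.67 12.79] norm 16.8 w 1.00 F [-0.5  0.9  0.4] g 0.0
```

jog_arm(
  increments=[
    [[0, 0, 0, 0, 0, -0.54, 0.5], [0, 0, 0, 0, 0, -0.54, 0.5], [-0.47, -0.97, 0.5, 0, 0, 0, 0.5], [-0.47, -0.97, 0.5, 0, 0, 0, 0.5], [-0.47, -0.97, 0.5, 0, 0, 0, 0.5]],
  ],
)

```text
time: 9.42
tool_pos: [0.4833, 0.3678, 0.4188]
tcp_rot: [-0.107, 3.14, -0.0]
wrist_force: [0.4, 0.4, -0.8]
width: 0.754
grip_force: 0.0
```

jog_arm(
  increments=[
    [[-0.47, -0.97, 0.5, 0, 0, 0, 0.5], [-0.47, -0.97, 0.5, 0, 0, 0, 0.5], [-0.47, -0.97, 0.5, 0, 0, 0, 0.5], [-0.47, -0.97, 0.5, 0, 0, 0, 0.5], [-0.47, -0.97, 0.5, 0, 0, 0, 0.5]],
  ],
)

```text
time: 9.83
tool_pos: [0.5639, 0.2266, 0.3435]
tcp_rot: [0.104, -3.139, 0.001]
wrist_force: [0.3, 0.9, 0.2]
width: 0.753
grip_force: 0.0
```

jog_arm(
  increments=[
    [[-0.47, -0.97, 0.5, 0, 0, 0, 0.5], [-0.47, -0.97, 0.5, 0, 0, 0, 0.5], [0, 0, 0.9, 0, 0, 0, 0.5], [0, 0, 0.9, 0, 0, 0, 0.5], [0, 0, 0.9, 0, 0, 0, 0.5]],
  ],
)

```text
time: 10.25
tool_pos: [0.5961, 0.171, 0.2324]
tcp_rot: [0.101, -3.14, 0.0]
wrist_force: [-0.4, 0.2, -0.9]
width: 0.75
grip_force: 0.0
```

jog_arm(
  increments=[
    [[0, 0, 0.9, 0, 0, 0, 0.5], [0, 0, 0.9, 0, 0, 0, 0.5], [0, 0, 0.15, 0, 0, 0, 0.5], [0, 0, 0, 0, 0, 0, 0.5], [0, 0, 0, 0, 0, 0, 0.5]],
  ],
)

```text
time: 10.67
tool_pos: [0.5963, 0.1723, 0.1757]
tcp_rot: [-0.107, 3.14, -0.0]
wrist_force: [0.6, 0.3, 0.4]
width: 0.756
grip_force: 0.0
```

Run:
```python
from h import *
go([.5965,.1727,.026],94)
P,d,X=grab("scene",3); crop(P,240,130,440,280,4,"s3")
```

```text
t 10.7 grasp [0.5963 0.1723 0.1217] yaw 93.9 turn [-0.    0.   -0.01] shift [-0.01  0.01  3.19] norm 3.2 w 0.76 F [0.6 0.3 0.4] g 0.0
```

View pics/s3.png

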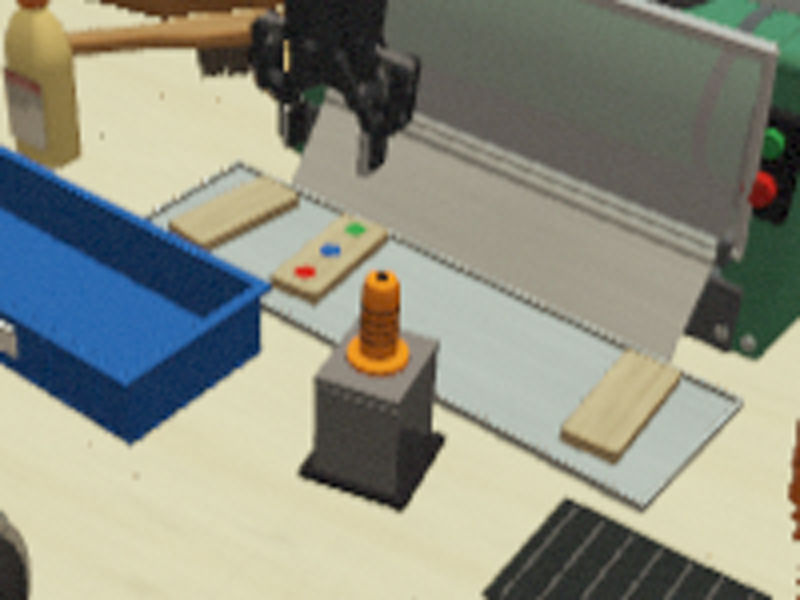

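jog_arm(
  increments=[
    [[0, 0, 0.7, 0, 0, 0, 0.5], [0, 0, 0.8, 0, 0, 0, 0.5], [0, 0, 0.8, 0, 0, 0, 0.5], [0, 0, 0.5, 0, 0, 0, 0.5], [0, 0, 0.3, 0, 0, 0, 0.5]],
  ],
)

```text
time: 11.13
tool_pos: [0.5966, 0.1724, 0.0824]
tcp_rot: [-0.108, 3.139, 0.0]
wrist_force: [0.3, -0.5, -0.6]
width: 0.748
grip_force: 0.0
```

jog_arm(
  increments=[
    [[0, 0, 0.08, 0, 0, 0, 0.5], [0, 0, 0, 0, 0, 0, 0.5], [0, 0, 0, 0, 0, 0, -1], [0, 0, 0, 0, 0, 0, -1], [0, 0, 0, 0, 0, 0, -1]],
  ],
  force=40,
)

```text
time: 11.55
tool_pos: [0.5978, 0.1726, 0.0821]
tcp_rot: [-0.109, 3.136, 0.001]
wrist_force: [0.2, 1.3, 4.9]
width: 0.514
grip_force: 42.2
```

jog_arm(
  increments=[
    [[0, 0, 0, 0, 0, 0, -1], [0, 0, 0, 0, 0, 0, -1], [0, 0, -0.3, 0, 0, 0, -1], [0, 0, -0.7, 0, 0, 0, -1], [0, 0, -0.8, 0, 0, 0, -1]],
  ],
)

```text
time: 11.97
tool_pos: [0.5943, 0.1717, 0.1328]
tcp_rot: [0.109, -3.135, 0.002]
wrist_force: [0.5, -0.5, -0.9]
width: 0.512
grip_force: 41.6
```

jog_arm(
  increments=[
    [[0, 0, -0.8, 0, 0, 0, -1], [0, 0, -0.8, 0, 0, 0, -1], [0, 0, -0.8, 0, 0, 0, -1], [0, 0, -0.8, 0, 0, 0, -1], [0, 0, 0, 0, 0, 0, -1]],
  ],
)

```text
time: 12.38
tool_pos: [0.5989, 0.1729, 0.2365]
tcp_rot: [-0.109, 3.13, 0.003]
wrist_force: [1.2, 0.3, 0.1]
width: 0.51
grip_force: 41.6
```

Run:
```python
from h import *
go([.44,-.193,.15],0)
P,d,X=grab("scene",4); P2,_,_=grab("top",4); crop(P,240,100,440,250,4,"s4")
```

```text
t 12.4 grasp [0.5994 0.173  0.1826] yaw 94.0 turn [ 0.09  0.06 15.66] shift [-12.2   -5.3    1.08] norm 13.3 w 0.51 F [1.2 0.3 0.1] g 41.6
```

View pics/s4.png

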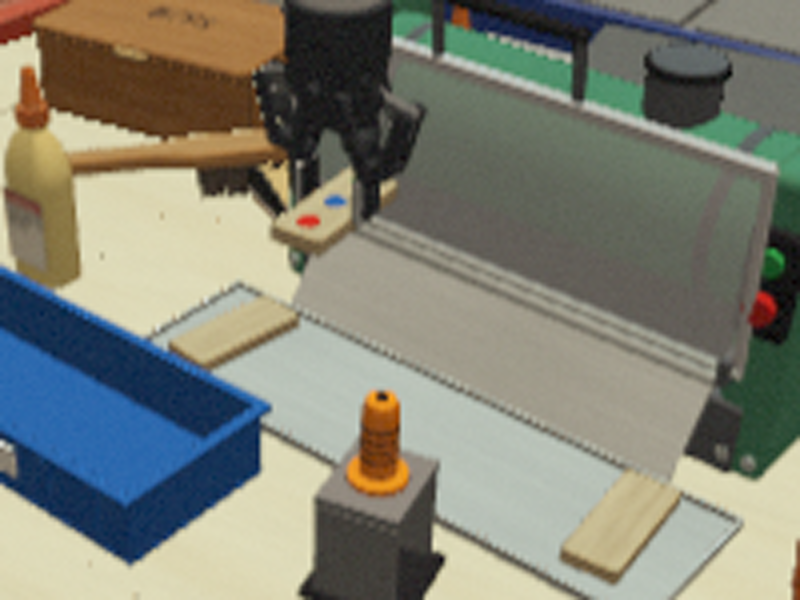

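jog_arm(
  increments=[
    [[0.4, 0, -0.4, 0, 0, 0, -1], [0.8, 0, -0.8, 0, 0, 0, -1], [0.4, 0, -0.6, 0, 0, 0, -1], [0, 0, 0, 0, 0, 0.66, -1], [0, 0, 0, 0, 0, 1, -1]],
  ],
)

```text
time: 12.9
tool_pos: [0.5473, 0.1688, 0.2836]
tcp_rot: [-0.169, -3.137, 0.0]
wrist_force: [0.2, -0.6, -0.5]
width: 0.519
grip_force: 41.6
```

jog_arm(
  increments=[
    [[0, 0, 0, 0, 0, 1, -1], [0, 0, 0, 0, 0, 1, -1], [0, 0, 0, 0, 0, 1, -1], [0, 0, 0, 0, 0, 1, -1], [0, 0, 0, 0, 0, 1, -1]],
  ],
)

```text
time: 13.32
tool_pos: [0.547, 0.1685, 0.2813]
tcp_rot: [-0.977, -2.982, 0.004]
wrist_force: [0.1, 0.2, -0.6]
width: 0.51
grip_force: 41.6
```

jog_arm(
  increments=[
    [[0, 0, 0, 0, 0, 1, -1], [0, 0, 0, 0, 0, 1, -1], [0, 0, 0, 0, 0, 1, -1], [0, 0, 0, 0, 0, 1, -1], [0, 0, 0, 0, 0, 1, -1]],
  ],
)

```text
time: 13.73
tool_pos: [0.547, 0.1685, 0.2812]
tcp_rot: [-1.716, -2.628, 0.005]
wrist_force: [0.5, 0.0, -1.1]
width: 0.512
grip_force: 41.6
```

jog_arm(
  increments=[
    [[0, 0, 0, 0, 0, 1, -1], [0, 0, 0, 0, 0, 1, -1], [0, 0, 0, 0, 0, 1, -1], [0, 0, 0, 0, 0, 1, -1], [0, 0, 0, 0, 0, 0, -1]],
  ],
)

```text
time: 14.15
tool_pos: [0.5471, 0.1685, 0.2814]
tcp_rot: [-2.222, -2.218, 0.006]
wrist_force: [-0.4, 0.1, -1.5]
width: 0.511
grip_force: 41.6
```

Run:
```python
from h import *
go([.435,-.189,.15],1); go([.435,-.189,.0305],1)
P,d,X=load("top",4); hsv=cv2.cvtColor(P,cv2.COLOR_BGR2HSV)
```

```text
t 14.2 grasp [0.5469 0.1685 0.2274] yaw -0.1 turn [-0.04  0.01 -0.19] shift [-11.85  -3.94   2.58] norm 12.8 w 0.51 F [-0.4  0.1 -1.5] g 41.6
t 14.2 grasp [0.5469 0.1685 0.2274] yaw -0.1 turn [-0.04  0.01 -0.19] shift [-11.85  -3.94   6.56] norm 14.1 w 0.51 F [-0.4  0.1 -1.5] g 41.6
```

jog_arm(
  increments=[
    [[-0.5, -0.16, 0, 0, 0, 0, -1], [-0.98, -0.3, 0, 0, 0, 0, -1], [-0.98, -0.3, 0, 0, 0, 0, -1], [-0.98, -0.3, 0, 0, 0, 0, -1], [-0.98, -0.3, 0, 0, 0, 0, -1]],
  ],
)

```text
time: 14.57
tool_pos: [0.5059, 0.0346, 0.2826]
tcp_rot: [-2.216, -2.225, 0.003]
wrist_force: [0.6, -1.1, -0.4]
width: 0.513
grip_force: 41.6
```

jog_arm(
  increments=[
    [[-0.98, -0.3, 0, 0, 0, 0, -1], [-0.98, -0.3, 0, 0, 0, 0, -1], [-0.98, -0.3, 0, 0, 0, 0, -1], [-0.98, -0.3, 0, 0, 0, 0, -1], [-0.98, -0.3, 0, 0, 0, 0, -1]],
  ],
)

```text
time: 14.98
tool_pos: [0.4607, -0.1124, 0.2828]
tcp_rot: [-2.217, -2.225, 0.002]
wrist_force: [1.1, -0.6, -0.7]
width: 0.512
grip_force: 41.6
```

jog_arm(
  increments=[
    [[-0.98, -0.3, 0, 0, 0, 0, -1], [-0.98, -0.3, 0.4, 0, 0, 0, -1], [-0.64, -0.27, 0.8, 0, 0, 0, -1], [0, 0, 0.9, 0, 0, 0, -1], [0, 0, 0.9, 0, 0, 0, -1]],
  ],
)

```text
time: 15.4
tool_pos: [0.4351, -0.1905, 0.1927]
tcp_rot: [2.22, 2.222, -0.001]
wrist_force: [0.2, 0.1, -1.2]
width: 0.513
grip_force: 41.6
```

jog_arm(
  increments=[
    [[0, 0, 0.9, 0, 0, 0, -1], [0, 0, 0.9, 0, 0, 0, -1], [0, 0, 0.5, 0, 0, 0, -1], [0, 0, 0, 0, 0, 0, -1], [0, 0, 0, 0, 0, 0, -1]],
  ],
)

```text
time: 15.82
tool_pos: [0.4348, -0.1885, 0.1235]
tcp_rot: [-2.217, -2.221, 0.002]
wrist_force: [-0.2, -0.4, -0.9]
width: 0.512
grip_force: 41.6
```

Run:
```python
from h import *
go([.435,-.189,.0305],-.1)
P,d,X=grab("top",5);Q,_,_=grab("scene",5)
a=cv2.resize(P[90:290,180:480],(390,260),interpolation=2); b=cv2.resize(Q[150:350,240:540],(390,260),interpolation=2)
cv2.imwrite("pics/m5.png",np.hstack([a,b]))
```

```text
t 15.8 grasp [ 0.4346 -0.1884  0.0695] yaw 0.1 turn [-0.03 -0.01  0.04] shift [-0.02  0.01  1.3 ] norm 1.3 w 0.51 F [-0.2 -0.4 -0.9] g 41.6
```

View pics/m5.png

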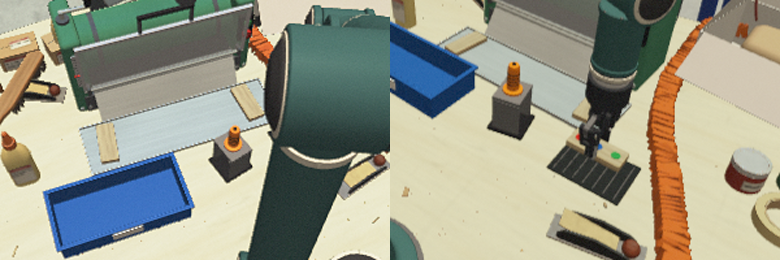

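jog_arm(
  increments=[
    [[0, 0, 0.5, 0, 0, 0, -1], [0, 0, 0.4, 0, 0, 0, -1], [0, 0, 0.2, 0, 0, 0, -1], [0, 0, 0.15, 0, 0, 0, -1], [0, 0, 0, 0, 0, 0, -1]],
  ],
)

```text
time: 16.33
tool_pos: [0.4366, -0.1888, 0.0874]
tcp_rot: [2.22, 2.222, 0.0]
wrist_force: [1.3, 0.0, -0.7]
width: 0.509
grip_force: 41.6
```

Run:
```python
from h import *
go([.435,-.189,.0305],-.1)
blanks("top",5)
P,d,X=load("top",5); hsv=cv2.cvtColor(P,cv2.COLOR_BGR2HSV);x,y,z=X[...,0],X[...,1],X[...,2]
m=(cv2.inRange(hsv,(105,150,60),(125,255,255))>0)&(z>.055)&(z<.075)&(x>.3)&(x<.55)&(y>.08)&(y<.5); print("tote rim",m.sum(),cv2.minAreaRect(X[m][:,:2].astype(np.float32)),np.median(z[m]))
for n in ("top","scene"):
    P,d,X=load(n,5); hsv=cv2.cvtColor(P,cv2.COLOR_BGR2HSV);x,y,z=X[...,0],X[...,1],X[...,2]
    near=(d>0)&(abs(x-.437)<.06)&(abs(y-.01)<.06)
    m=near&(cv2.inRange(hsv,(3,140,100),(25,255,255))>0)&(z>.085)
    print(n,"probe px",m.sum()); 
    for lo,hi in ((.095,.104),(.104,.125),(.125,.15),(.15,.165)):
        q=X[m&(z>lo)&(z<hi)]; print(lo,len(q),q.mean(0).round(4) if len(q) else "", (q.max(0)-q.min(0)).round(3) if len(q) else "")
    # tail top: topmost contour centre cast on z=.158
    cs,_=cv2.findContours(m.astype(np.uint8),cv2.RETR_EXTERNAL,cv2.CHAIN_APPROX_NONE); c=max(cs,key=cv2.contourArea)[:,0]
    print("bbox",c.min(0),c.max(0)); 
    col=c[c[:,1]>=c[:,1].max()-6]; print("collar wide px",c[:,0].min(),c[:,0].max())
    pl=near&(hsv[...,1]<70)&(z>.084)&(z<.098); print("plate",pl.sum(),cv2.minAreaRect(X[pl][:,:2].astype(np.float32)),np.median(z[pl]))
```

```text
t 16.3 grasp [ 0.4366 -0.1888  0.0334] yaw 0.1 turn [0.   0.   0.03] shift [-0.01 -0.05  0.1 ] norm 0.1 w 0.51 F [ 1.3  0.  -0.7] g 41.6
top blank c(0.597 0.277) size 114 x 44 long-axis yaw -8.7 zmed 0.0205
top blank c(0.586 -0.099) size 114 x 47 long-axis yaw 3.4 zmed 0.0203
tote rim 1032 ((0.41486021876335144, 0.2988300919532776), (0.3085269629955292, 0.15329964458942413), 88.532470703125) 0.06476345444158868
top probe px 152
0.095 68 [0.4319 0.0146 0.0999] [0.039 0.041 0.008]
0.104 22 [0.4325 0.0179 0.1122] [0.019 0.023 0.019]
0.125 16 [0.4293 0.0154 0.1395] [0.009 0.019 0.025]
0.15 45 [0.435  0.0127 0.1567] [0.024 0.021 0.012]
bbox [352 196] [365 206]
collar wide px 352 365
plate 257 ((0.4388956129550934, 0.011371299624443054), (0.07475971430540085, 0.06147899106144905), 12.98725414276123) 0.09283426680274005
scene probe px 249
0.095 85 [0.43   0.003  0.0992] [0.037 0.042 0.009]
0.104 53 [0.4292 0.0018 0.1143] [0.024 0.02  0.02 ]
0.125 56 [0.4296 0.0015 0.1377] [0.018 0.02  0.024]
0.15 54 [0.4329 0.0053 0.1557] [0.022 0.02  0.011]
bbox [327 198] [341 223]
collar wide px 327 341
plate 275 ((0.4355095624923706, 0.007259264588356018), (0.07554193586111069, 0.06149865686893463), 13.077406883239746) 0.09225262854447275
```

jog_arm(
  increments=[
    [[0, 0, 0.08, 0, 0, 0, -1], [0, 0, 0, 0, 0, 0, -1], [0, 0, 0, 0, 0, 0, 0.2], [0, 0, 0, 0, 0, 0, 0.5], [0, 0, 0, 0, 0, 0, 0.5]],
  ],
)

```text
time: 16.75
tool_pos: [0.4369, -0.189, 0.0854]
tcp_rot: [2.22, 2.221, 0.0]
wrist_force: [-0.6, 0.6, -0.3]
width: 0.752
grip_force: 0.0
```

jog_arm(
  increments=[
    [[0, 0, -0.3, 0, 0, 0, 0.5], [0, 0, -0.7, 0, 0, 0, 0.5], [0, 0, -0.9, 0, 0, 0, 0.5], [0, 0, -0.9, 0, 0, 0, 0.5], [0, 0, -0.9, 0, 0, 0, 0.5]],
  ],
)

```text
time: 17.17
tool_pos: [0.4363, -0.1887, 0.1977]
tcp_rot: [2.221, 2.222, -0.0]
wrist_force: [0.1, 0.2, 0.9]
width: 0.756
grip_force: 0.0
```

jog_arm(
  increments=[
    [[0, 0, -0.9, 0, 0, 0, 0.3], [0, 0, -0.9, 0, 0, 0, 0.3], [0, 0, 0, 0, 0, 0, 0.3], [0, 0, 0, 0, 0, 0, 0.3], [0, 0, 0, 0, 0, 0, 0.3]],
  ],
)

```text
time: 17.58
tool_pos: [0.4363, -0.1887, 0.25]
tcp_rot: [2.221, 2.222, 0.0]
wrist_force: [-0.3, -0.2, 0.6]
width: 0.655
grip_force: 0.0
```

Run:
```python
from h import *
go([.4372,.0093,.23],0);go([.4372,.0093,.137],0)
grab("scene",6); P,d,X=load("scene",6)
blanks("scene",6,(.36,.52,-.28,-.09),(.012,.035),.021)
crop(P,340,220,460,320,5,"s6")
```

```text
t 17.6 grasp [ 0.4363 -0.1887  0.196 ] yaw 0.0 turn [0.   0.   0.01] shift [ 6.6   0.03 -1.13] norm 6.7 w 0.66 F [-0.3 -0.2  0.6] g 0.0
t 17.6 grasp [ 0.4363 -0.1887  0.196 ] yaw 0.0 turn [0.   0.   0.01] shift [6.6  0.03 1.97] norm 6.9 w 0.66 F [-0.3 -0.2  0.6] g 0.0
scene blank c(0.431 -0.194) size 111 x 51 long-axis yaw 89.9 zmed 0.0203
scene green 20 [ 0.438  -0.2285  0.021 ] depth z 0.0206
scene blue 21 [ 0.4374 -0.1911  0.021 ] depth z 0.0212
scene red 25 [ 0.4371 -0.1547  0.021 ] depth z 0.0213
```

View pics/s6.png

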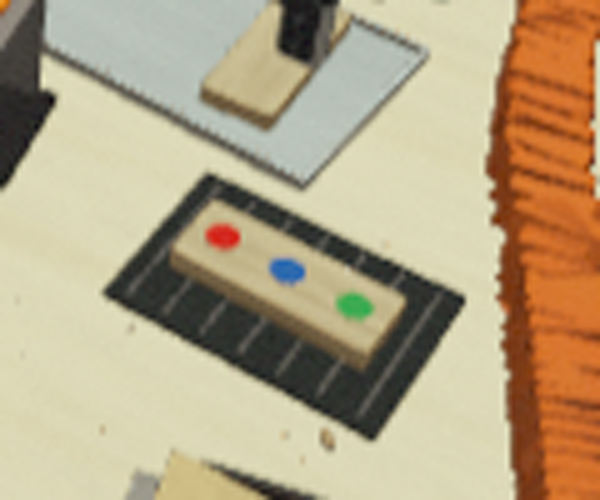

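jog_arm(
  increments=[
    [[0, 0, -0.55, 0, 0, 0, 0.3], [0.6, 0, -0.55, 0, 0, 0, 0.3], [0.9, 0, 0, 0, 0, 0, 0.3], [0.9, 0, 0, 0, 0, 0, 0.3], [0.9, 0, 0, 0, 0, 0, 0.3]],
  ],
)

```text
time: 18.05
tool_pos: [0.4356, -0.0888, 0.2814]
tcp_rot: [-2.22, -2.219, 0.002]
wrist_force: [0.1, -0.1, 0.5]
width: 0.648
grip_force: 0.0
```

jog_arm(
  increments=[
    [[0.9, 0, 0, 0, 0, 0, 0.3], [0.9, 0, 0, 0, 0, 0, 0.3], [0.9, 0.03, 0, 0, 0, 0, 0.3], [0.6, 0, 0, 0, 0, 0, 0.3], [0, 0, 0, 0, 0, 0, 0.3]],
  ],
)

```text
time: 18.47
tool_pos: [0.4361, 0.0118, 0.281]
tcp_rot: [-2.215, -2.223, 0.003]
wrist_force: [0.3, -0.5, 0.1]
width: 0.651
grip_force: 0.0
```

Run:
```python
from h import *
go([.4372,.0093,.132],0)
P,d,X=grab("scene",7); Q,_,_=grab("top",7)
a=cv2.resize(P[130:270,270:410],(400,400),interpolation=2); b=cv2.resize(Q[150:250,280:380],(400,400),interpolation=2)
cv2.imwrite("pics/p7.png",np.hstack([a,b]))
```

```text
t 18.5 grasp [0.4359 0.0119 0.227 ] yaw 0.2 turn [-0.04 -0.01  0.04] shift [-0.08  0.04  3.17] norm 3.2 w 0.65 F [ 0.3 -0.5  0.1] g 0.0
```

View pics/p7.png

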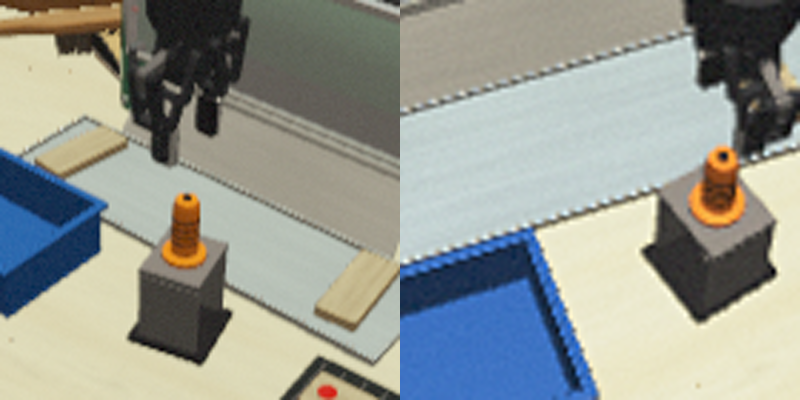

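Run:
```python
from h import *
print(ray("scene",(335.1,199.3),.158).round(4),ray("top",(360.5,188.7),.158).round(4))
```

```text
[0.4383 0.0085 0.158 ] [0.4401 0.0095 0.158 ]
```

jog_arm(
  increments=[
    [[-0.05, 0.03, 0.5, 0, 0, 0, 0.3], [0, 0, 0.8, 0, 0, 0, 0.3], [0, 0, 0.8, 0, 0, 0, 0.3], [0, 0, 0.6, 0, 0, 0, 0.3], [0, 0, 0.4, 0, 0, 0, 0.3]],
  ],
)

```text
time: 18.98
tool_pos: [0.4365, 0.0064, 0.1869]
tcp_rot: [-2.22, -2.218, 0.006]
wrist_force: [-0.2, -0.3, 0.0]
width: 0.652
grip_force: 0.0
```

Run:
```python
from h import *
go([.4372,.0093,.132],0)
```

```text
t 19.0 grasp [0.4363 0.0064 0.1329] yaw -0.1 turn [-0.04  0.   -0.01] shift [0.1  0.02 0.03] norm 0.1 w 0.65 F [-0.2 -0.3  0. ] g 0.0
```

jog_arm(
  increments=[
    [[0, 0, 0, 0, 0, 0, 0.3], [0, 0, 0, 0, 0, 0, 0.3], [0.03, 0.03, 0, 0, 0, 0, 0.3], [0, 0, 0, 0, 0, 0, 0.3], [0, 0, 0, 0, 0, 0, 0]],
  ],
  force=40,
)

```text
time: 19.4
tool_pos: [0.4401, 0.0084, 0.1911]
tcp_rot: [2.22, 2.22, 0.002]
wrist_force: [-1.2, 0.2, -0.1]
width: 0.522
grip_force: 0.0
```

jog_arm(
  increments=[
    [[0, 0, 0, 0, 0, 0, -0.2], [0, 0, 0, 0, 0, 0, -0.4], [0, 0, 0, 0, 0, 0, -1], [0, 0, 0, 0, 0, 0, -1], [0, 0, 0, 0, 0, 0, -1]],
  ],
)

```text
time: 19.82
tool_pos: [0.4395, 0.0086, 0.1906]
tcp_rot: [2.22, 2.222, 0.001]
wrist_force: [-2.0, -0.0, 6.6]
width: 0.282
grip_force: 39.3
```

Run:
```python
from h import *
go([.4372,.0093,.132],0)
```

```text
t 19.8 grasp [0.4395 0.0086 0.1366] yaw 0.0 turn [0.01 0.   0.01] shift [ 0.02 -0.08  0.15] norm 0.2 w 0.28 F [-2.  -0.   6.6] g 39.3
```

jog_arm(
  increments=[
    [[0, 0, -0.2, 0, 0, 0, -1], [0, 0, -0.4, 0, 0, 0, -1], [0, 0, -0.5, 0, 0, 0, -1], [0, 0, -0.6, 0, 0, 0, -1], [0, 0, -0.6, 0, 0, 0, -1]],
  ],
)

```text
time: 20.23
tool_pos: [0.4385, 0.0087, 0.2589]
tcp_rot: [-2.22, -2.221, 0.002]
wrist_force: [0.8, 0.2, -1.5]
width: 0.281
grip_force: 39.3
```

jog_arm(
  increments=[
    [[0, 0, -0.6, 0, 0, 0, -1], [0, 0, -0.6, 0, 0, 0, -1], [0, 0, -0.5, 0, 0, 0, -1], [0, 0, -0.3, 0, 0, 0, -1], [0, 0, 0, 0, 0, 0, -1]],
  ],
)

```text
time: 20.65
tool_pos: [0.4401, 0.0086, 0.321]
tcp_rot: [2.219, 2.22, 0.004]
wrist_force: [0.3, -1.1, -1.5]
width: 0.281
grip_force: 39.3
```

Run:
```python
from h import *
go([.438,-.2295,.25],0)
P,d,X=grab("scene",8); crop(P,270,100,420,240,4,"s8")
```

```text
t 20.6 grasp [0.4403 0.0086 0.267 ] yaw 0.0 turn [0.04 0.   0.01] shift [-7.94 -0.07  0.57] norm 8.0 w 0.28 F [ 0.3 -1.1 -1.5] g 39.3
```

View pics/s8.png

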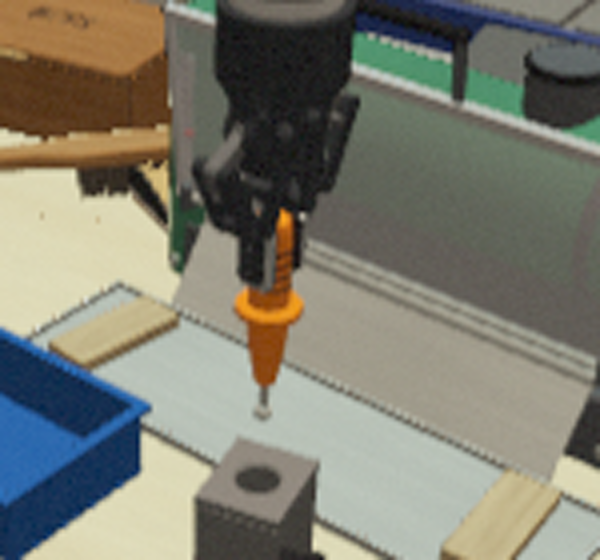

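Run:
```python
from h import *
s,p,R=st(); z=R[:,2]
for o in (.1806,.0326): print(o,((proj("scene",p+z*o)-[270,100])*4).round(0))
print("hole",ray("scene",(270+258/4,100+480/4),.093).round(4))
Q,d,X=grab("top",8); print("top tip exp",proj("top",p+z*.1806).round(1))
# tip & collar: orange in top
for n,tag in(("scene",8),("top",8)):
    P,d,X=load(n,tag); hsv=cv2.cvtColor(P,cv2.COLOR_BGR2HSV); m=(cv2.inRange(hsv,(3,140,100),(25,255,255))>0)&(d>0)&(abs(X[...,0]-.44)<.05)&(abs(X[...,1]-.01)<.05)&(X[...,2]>.12)
    q=X[m]
    for lo,hi in((.14,.19),(.19,.22),(.22,.235),(.235,.3)):
        k=(q[:,2]>lo)&(q[:,2]<hi); print(n,lo,k.sum(),q[k].mean(0).round(4) if k.any() else "")
```

```text
0.1806 [260. 420.]
0.0326 [271. 219.]
hole [0.4359 0.0053 0.093 ]
top tip exp [360.3 192.2]
scene 0.14 25 [0.4338 0.0031 0.1829]
scene 0.19 74 [0.4311 0.0022 0.205 ]
scene 0.22 101 [0.4308 0.0021 0.2291]
scene 0.235 109 [ 0.4348 -0.0006  0.2604]
top 0.14 8 [0.4323 0.0144 0.1823]
top 0.19 19 [0.4299 0.0154 0.2013]
top 0.22 74 [0.4312 0.0171 0.2287]
top 0.235 45 [0.4354 0.0199 0.2648]
```

jog_arm(
  increments=[
    [[-0.5, 0, 0, 0, 0, 0, -1], [-0.9, 0, 0, 0, 0, 0, -1], [-0.9, 0, 0, 0, 0, 0, -1], [-0.9, 0, 0, 0, 0, 0, -1], [-0.9, -0.07, 0, 0, 0, 0, -1]],
  ],
)

```text
time: 21.17
tool_pos: [0.4363, -0.1152, 0.317]
tcp_rot: [-2.218, -2.221, 0.002]
wrist_force: [0.5, -0.2, -1.5]
width: 0.28
grip_force: 39.3
```

jog_arm(
  increments=[
    [[-0.9, 0, 0, 0, 0, 0, -1], [-0.9, 0, 0, 0, 0, 0, -1], [-0.9, 0, 0.3, 0, 0, 0, -1], [-0.7, 0, 0.6, 0, 0, 0, -1], [-0.44, 0, 0.6, 0, 0, 0, -1]],
  ],
)

```text
time: 21.58
tool_pos: [0.4367, -0.2317, 0.2724]
tcp_rot: [-2.223, -2.22, 0.001]
wrist_force: [-0.0, -0.4, -2.0]
width: 0.279
grip_force: 39.3
```

jog_arm(
  increments=[
    [[0, 0, 0.6, 0, 0, 0, -1], [0, 0, 0.6, 0, 0, 0, -1], [0, 0, 0.3, 0, 0, 0, -1], [0, 0, 0, 0, 0, 0, -1], [0, 0, 0, 0, 0, 0, -1]],
  ],
)

```text
time: 22.0
tool_pos: [0.4365, -0.2291, 0.2277]
tcp_rot: [-2.219, -2.22, 0.001]
wrist_force: [0.0, -0.0, -1.1]
width: 0.279
grip_force: 39.4
```

Run:
```python
from h import *
go([.438,-.2295,.1436],0)
s,p,R=st(); tip=p+R[:,2]*.1806; print("tip",tip.round(4))
P,d,X=grab("scene",9); 
blanks("scene",9,(.36,.52,-.28,-.09),(.012,.035),.021)
print(((proj("scene",tip)-[340,200])*5).round(0),((proj("scene",[tip[0],tip[1],.021])-[340,200])*5).round(0))
crop(P,340,200,460,300,5,"s9")
```

```text
t 22.0 grasp [ 0.4364 -0.229   0.1737] yaw 0.0 turn [-0.02 -0.01  0.01] shift [-0.01  0.05  1.  ] norm 1.0 w 0.28 F [ 0.  -0.  -1.1] g 39.4
tip [ 0.4361 -0.2288  0.0471]
scene blank c(0.430 -0.194) size 111 x 52 long-axis yaw -88.6 zmed 0.0204
scene green 20 [ 0.438  -0.2285  0.021 ] depth z 0.0214
scene blue 21 [ 0.4374 -0.1911  0.021 ] depth z 0.0209
scene red 24 [ 0.4368 -0.1545  0.021 ] depth z 0.0214
[360. 369.] [352. 406.]
```

View pics/s9.png

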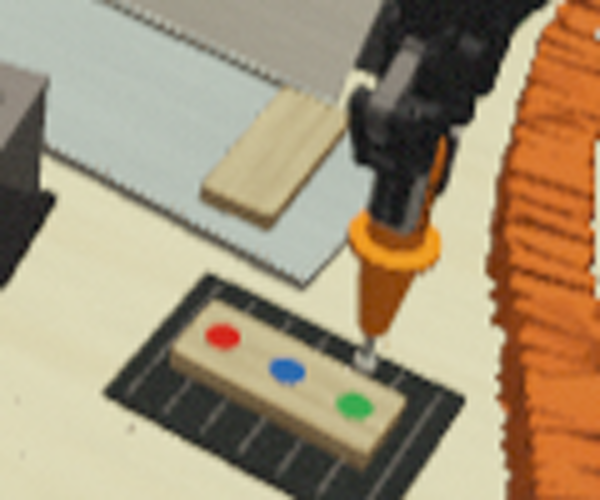

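jog_arm(
  increments=[
    [[0, 0.04, 0.3, 0, 0, 0, -1], [0, 0, 0.3, 0, 0, 0, -1], [0, 0, 0.2, 0, 0, 0, -1], [0, 0, 0.1, 0, 0, 0, -1], [0, 0, 0.05, 0, 0, 0, -1]],
  ],
)

```text
time: 22.47
tool_pos: [0.438, -0.2293, 0.1996]
tcp_rot: [-2.22, -2.221, 0.001]
wrist_force: [-0.2, -1.0, 0.4]
width: 0.28
grip_force: 39.4
```

jog_arm(
  increments=[
    [[0, 0, 0, 0, 0, 0, -1], [0, 0, 0, 0, 0, 0, -1], [0, 0, 0, 0, 0, 0, -1], [0, 0, 0, 0, 0, 0, -1], [0, 0, 0, 0, 0, 0, -1]],
  ],
)

```text
time: 22.88
tool_pos: [0.4385, -0.2297, 0.2007]
tcp_rot: [2.22, 2.222, 0.0]
wrist_force: [0.2, 0.2, -0.5]
width: 0.284
grip_force: 39.4
```

Run:
```python
from h import *
go([.438,-.2295,.1436],0)
f=[];
for i in range(6):
    P,d,X=grab("scene",10); f.append(read_state()["wrist_force"])
print(np.mean(f,0).round(2))
s,p,R=st(); print("tip if free",(p+R[:,2]*.1806).round(4))
crop(P,370,230,450,290,7,"s10")
```

```text
t 22.9 grasp [ 0.4386 -0.2297  0.1467] yaw 0.0 turn [0.01 0.   0.  ] shift [ 0.01 -0.02  0.1 ] norm 0.1 w 0.28 F [ 0.2  0.2 -0.5] g 39.4
[-0.15  0.33 -0.76]
tip if free [ 0.4386 -0.2297  0.0199]
```

View pics/s10.png

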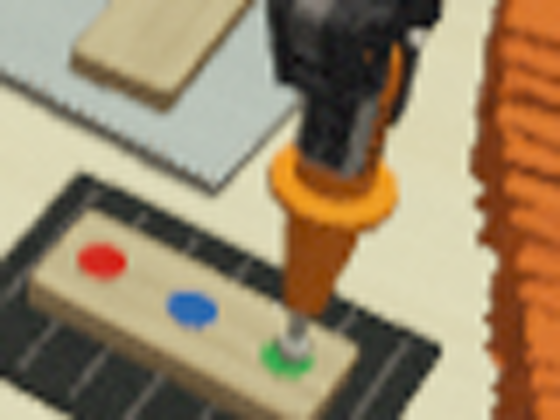

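jog_arm(
  increments=[
    [[0, 0, 0.07, 0, 0, 0, -1], [0, 0, 0.06, 0, 0, 0, -1], [0, 0, 0, 0, 0, 0, -1], [0, 0, 0, 0, 0, 0, -1], [0, 0, 0, 0, 0, 0, -1]],
  ],
)

```text
time: 23.6
tool_pos: [0.4385, -0.2297, 0.1966]
tcp_rot: [2.221, 2.222, 0.0]
wrist_force: [0.2, 0.6, -0.3]
width: 0.282
grip_force: 39.5
```

Run:
```python
from h import *
f=[]
for i in range(6): P,d,X=grab("scene",11); f.append(read_state()["wrist_force"])
print(np.mean(f,0).round(2)); s,p,R=st(); print("tip if free",(p+R[:,2]*.1806).round(4))
```

```text
[ 0.6  -0.14  0.81]
tip if free [ 0.4386 -0.2297  0.016 ]
```

jog_arm(
  increments=[
    [[0, 0, -0.4, 0, 0, 0, -1], [0, 0, -0.5, 0, 0, 0, -1], [0.2, 0, 0, 0, 0, 0, -1], [0.5, 0, 0, 0, 0, 0, -1], [0.4, -0.02, 0, 0, 0, 0, -1]],
  ],
)

```text
time: 24.32
tool_pos: [0.4376, -0.1959, 0.2237]
tcp_rot: [-2.222, -2.221, -0.0]
wrist_force: [-0.8, 0.4, -0.8]
width: 0.284
grip_force: 39.5
```

jog_arm(
  increments=[
    [[0.16, 0, 0, 0, 0, 0, -1], [0, 0, 0, 0, 0, 0, -1], [0, 0, 0.3, 0, 0, 0, -1], [0, 0, 0.3, 0, 0, 0, -1], [0, 0, 0.15, 0, 0, 0, -1]],
  ],
)

```text
time: 24.73
tool_pos: [0.437, -0.1917, 0.1991]
tcp_rot: [-2.22, -2.221, 0.001]
wrist_force: [0.3, 0.3, -0.4]
width: 0.283
grip_force: 39.5
```

jog_arm(
  increments=[
    [[0, 0, 0.1, 0, 0, 0, -1], [0, 0, 0.05, 0, 0, 0, -1], [0, 0, 0, 0, 0, 0, -1], [0, 0, 0, 0, 0, 0, -1], [0, 0, 0, 0, 0, 0, -1]],
  ],
)

```text
time: 25.15
tool_pos: [0.4377, -0.1919, 0.1967]
tcp_rot: [-2.221, -2.222, 0.0]
wrist_force: [-0.6, -0.3, -1.1]
width: 0.283
grip_force: 39.6
```

Run:
```python
from h import *
f=[]
for i in range(6): P,d,X=grab("scene",12); f.append(read_state()["wrist_force"])
print(np.mean(f,0).round(2)); s,p,R=st(); print("tip if free",(p+R[:,2]*.1806).round(4))
go([.4375,-.192,.1426],0)
blanks("scene",12,(.36,.52,-.28,-.09),(.012,.035),.021)
```

```text
[-1.33  0.46  0.59]
tip if free [ 0.4379 -0.1919  0.0161]
t 25.4 grasp [ 0.4378 -0.1919  0.1427] yaw 0.0 turn [0.   0.   0.01] shift [-0.   -0.01  0.  ] norm 0.0 w 0.28 F [-1.5  0.6  0.3] g 39.6
scene blank c(0.431 -0.194) size 111 x 52 long-axis yaw -89.5 zmed 0.0203
scene green 19 [ 0.4381 -0.2282  0.021 ] depth z 0.0207
scene blue 11 [ 0.4353 -0.1907  0.021 ] depth z 0.0219
scene red 24 [ 0.4368 -0.1545  0.021 ] depth z 0.0206
```

jog_arm(
  increments=[
    [[0, 0, -0.4, 0, 0, 0, -1], [0, 0, -0.5, 0, 0, 0, -1], [0.2, 0, 0, 0, 0, 0, -1], [0.5, 0, 0, 0, 0, 0, -1], [0.36, -0.02, 0, 0, 0, 0, -1]],
  ],
)

```text
time: 25.87
tool_pos: [0.4374, -0.1593, 0.224]
tcp_rot: [2.221, 2.22, 0.002]
wrist_force: [0.3, 0.7, -1.3]
width: 0.284
grip_force: 39.6
```

jog_arm(
  increments=[
    [[0.16, 0, 0, 0, 0, 0, -1], [0, 0, 0, 0, 0, 0, -1], [0, 0, 0.3, 0, 0, 0, -1], [0, 0, 0.3, 0, 0, 0, -1], [0, 0, 0.15, 0, 0, 0, -1]],
  ],
)

```text
time: 26.28
tool_pos: [0.4364, -0.1552, 0.1991]
tcp_rot: [-2.22, -2.221, 0.001]
wrist_force: [1.0, -0.0, 0.8]
width: 0.283
grip_force: 39.6
```

jog_arm(
  increments=[
    [[0, 0, 0.1, 0, 0, 0, -1], [0, 0, 0.05, 0, 0, 0, -1], [0, 0, 0, 0, 0, 0, -1], [0, 0, 0, 0, 0, 0, -1], [0, 0, 0, 0, 0, 0, -1]],
  ],
)

```text
time: 26.7
tool_pos: [0.4371, -0.1553, 0.1967]
tcp_rot: [-2.221, -2.222, 0.0]
wrist_force: [-1.3, 0.7, 1.2]
width: 0.281
grip_force: 39.7
```

Run:
```python
from h import *
f=[]
for i in range(5): P,d,X=grab("scene",13); f.append(read_state()["wrist_force"])
print(np.mean(f,0).round(2)); s,p,R=st(); print("tip if free",(p+R[:,2]*.1806).round(4))
go([.4375,-.1555,.1426],0)
blanks("scene",13,(.36,.52,-.28,-.09),(.012,.035),.021)
crop(P,340,200,460,300,5,"s13")
```

```text
[-1.3   0.18  0.61]
tip if free [ 0.4373 -0.1553  0.0161]
t 26.9 grasp [ 0.4372 -0.1553  0.1427] yaw 0.0 turn [0.   0.   0.01] shift [-0.01  0.01  0.  ] norm 0.0 w 0.28 F [-1.2  0.7  0.2] g 39.7
scene blank c(0.431 -0.194) size 111 x 52 long-axis yaw -90.0 zmed 0.0202
scene green 20 [ 0.438  -0.2285  0.021 ] depth z 0.0212
scene blue 21 [ 0.4374 -0.1911  0.021 ] depth z 0.0211
scene red 12 [ 0.4346 -0.155   0.021 ] depth z 0.0216
```

View pics/s13.png

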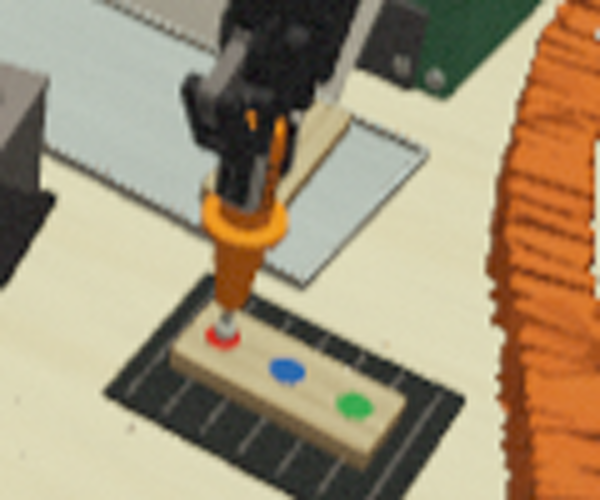

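jog_arm(
  increments=[
    [[0, 0, -0.38, 0, 0, 0, -1], [0, 0, -0.8, 0, 0, 0, -1], [0, 0, -0.8, 0, 0, 0, -1], [0, 0, -0.8, 0, 0, 0, -1], [0, 0, -0.8, 0, 0, 0, -1]],
  ],
)

```text
time: 27.37
tool_pos: [0.4372, -0.1551, 0.3058]
tcp_rot: [2.22, 2.221, 0.001]
wrist_force: [0.5, -0.3, -0.8]
width: 0.281
grip_force: 39.5
```

jog_arm(
  increments=[
    [[0.3, 0, -0.5, 0, 0, 0, -1], [0.8, 0.07, 0, 0, 0, 0, -1], [0.9, 0, 0, 0, 0, 0, -1], [0.9, 0, 0, 0, 0, 0, -1], [0.9, 0, 0, 0, 0, 0, -1]],
  ],
)

```text
time: 27.78
tool_pos: [0.4392, -0.0402, 0.32]
tcp_rot: [2.221, 2.22, 0.002]
wrist_force: [1.6, -0.4, -1.8]
width: 0.282
grip_force: 39.6
```

jog_arm(
  increments=[
    [[0.8, 0, 0, 0, 0, 0, -1], [0.5, 0, 0, 0, 0, 0, -1], [0.36, 0, 0, 0, 0, 0, -1], [0, 0, 0, 0, 0, 0, -1], [0, 0, 0, 0, 0, 0, -1]],
  ],
)

```text
time: 28.2
tool_pos: [0.4392, 0.0087, 0.3193]
tcp_rot: [2.219, 2.223, 0.0]
wrist_force: [-0.5, 0.1, -1.9]
width: 0.277
grip_force: 39.6
```

jog_arm(
  increments=[
    [[0, 0, 0, 0, 0, 0, -1], [0, 0, 0, 0, 0, 0, -1], [0, 0, 0, 0, 0, 0, -1], [0, 0, 0, 0, 0, 0, -1], [0, 0, 0, 0, 0, 0, -1]],
  ],
)

```text
time: 28.62
tool_pos: [0.4392, 0.0081, 0.3188]
tcp_rot: [-2.222, -2.221, 0.0]
wrist_force: [0.8, -0.5, -1.6]
width: 0.285
grip_force: 39.6
```

Run:
```python
from h import *
go([.4395,.0086,.1366],0)
for n in("scene","top"):
    P,d,X=grab(n,14); hsv=cv2.cvtColor(P,cv2.COLOR_BGR2HSV)
    m=((hsv[...,2]<75)&(d>0)&(abs(X[...,0]-.437)<.022)&(abs(X[...,1]-.009)<.022)&(X[...,2]<.098)).astype(np.uint8)
    nn,l,s,ce=cv2.connectedComponentsWithStats(m); i=1+np.argmax(s[1:,4]); print(n,"hole",s[i],ray(n,ce[i],.0925).round(4))
```

```text
t 28.6 grasp [0.4391 0.0081 0.2648] yaw -0.0 turn [-0.  0. -0.] shift [0.02 0.01 4.27] norm 4.3 w 0.29 F [ 0.8 -0.5 -1.6] g 39.6
scene hole [330 217  10   4  17] [0.4439 0.0091 0.0925]
top hole [350 211   7  12  53] [0.3982 0.0461 0.0925]
```

jog_arm(
  increments=[
    [[0.02, 0.01, 0.3, 0, 0, 0, -1], [0, 0, 0.4, 0, 0, 0, -1], [0, 0, 0.5, 0, 0, 0, -1], [0, 0, 0.5, 0, 0, 0, -1], [0, 0, 0.4, 0, 0, 0, -1]],
  ],
)

```text
time: 29.13
tool_pos: [0.4384, 0.0093, 0.2533]
tcp_rot: [-2.219, -2.221, 0.003]
wrist_force: [0.3, 0.4, -1.4]
width: 0.283
grip_force: 39.6
```

jog_arm(
  increments=[
    [[0, 0, 0.3, 0, 0, 0, -1], [0, 0, 0.3, 0, 0, 0, -1], [0, 0, 0.3, 0, 0, 0, -1], [0, 0, 0.3, 0, 0, 0, -1], [0, 0, 0.2, 0, 0, 0, -1]],
  ],
)

```text
time: 29.55
tool_pos: [0.4393, 0.0092, 0.2128]
tcp_rot: [-2.221, -2.222, 0.001]
wrist_force: [-0.5, -0.3, -1.1]
width: 0.286
grip_force: 39.6
```

Run:
```python
from h import *
go([.4395,.0086,.1366],0)
```

```text
t 29.6 grasp [0.4392 0.0092 0.1588] yaw 0.0 turn [-0.01  0.    0.01] shift [-0.02  0.01  0.74] norm 0.7 w 0.29 F [-0.5 -0.3 -1.1] g 39.6
```

jog_arm(
  increments=[
    [[0, 0, 0.3, 0, 0, 0, -1], [0, 0, 0.2, 0, 0, 0, -1], [0, 0, 0.15, 0, 0, 0, -1], [0, 0, 0.05, 0, 0, 0, -1], [0, 0, 0, 0, 0, 0, -1]],
  ],
)

```text
time: 29.97
tool_pos: [0.4393, 0.0092, 0.1925]
tcp_rot: [-2.22, -2.222, 0.001]
wrist_force: [0.7, -0.1, -1.6]
width: 0.279
grip_force: 39.6
```

jog_arm(
  increments=[
    [[0, 0, 0, 0, 0, 0, -0.4], [0, 0, 0, 0, 0, 0, -0.3], [0, 0, 0, 0, 0, 0, 0], [0, 0, 0, 0, 0, 0, 0.3], [0, 0, 0, 0, 0, 0, 0.3]],
  ],
)

```text
time: 30.38
tool_pos: [0.4398, 0.0092, 0.1933]
tcp_rot: [2.22, 2.221, 0.001]
wrist_force: [-0.2, 0.0, 0.1]
width: 0.649
grip_force: 0.0
```

jog_arm(
  increments=[
    [[0, 0, -0.4, 0, 0, 0, 0.3], [0, 0, -0.7, 0, 0, 0, 0.3], [0, 0, -0.8, 0, 0, 0, 0.3], [0, 0, -0.8, 0, 0, 0, 0.3], [0, 0, -0.8, 0, 0, 0, 0.3]],
  ],
)

```text
time: 30.8
tool_pos: [0.4392, 0.0092, 0.299]
tcp_rot: [-2.221, -2.222, 0.0]
wrist_force: [0.4, -0.8, 0.1]
width: 0.652
grip_force: 0.0
```

Run:
```python
from h import *
go([.437,-.1915,.12],0)
for n in("scene","top"):
    P,d,X=grab(n,15); hsv=cv2.cvtColor(P,cv2.COLOR_BGR2HSV); x,y,z=X[...,0],X[...,1],X[...,2]
    m=(d>0)&(abs(x-.437)<.04)&(abs(y-.01)<.04)&(cv2.inRange(hsv,(3,140,100),(25,255,255))>0)&(z>.085)
    print(n,"probe px",m.sum(),"z max",np.percentile(z[m],98).round(4))
    for lo,hi in ((.095,.104),(.104,.125),(.125,.15),(.15,.165)):
        q=X[m&(z>lo)&(z<hi)]; print(lo,len(q),q.mean(0).round(4) if len(q) else "")
```

```text
t 30.8 grasp [0.4392 0.0092 0.245 ] yaw 0.0 turn [-0.  0.  0.] shift [-6.69 -0.07  4.17] norm 7.9 w 0.65 F [ 0.4 -0.8  0.1] g 0.0
scene probe px 239 z max 0.1593
0.095 80 [0.4311 0.0035 0.0993]
0.104 50 [0.4305 0.0024 0.1135]
0.125 53 [0.4304 0.0019 0.138 ]
0.15 53 [0.4336 0.0055 0.1558]
top probe px 158 z max 0.1615
0.095 67 [0.4339 0.0158 0.1001]
0.104 22 [0.4315 0.0169 0.1145]
0.125 22 [0.4316 0.0168 0.1409]
0.15 43 [0.4365 0.013  0.1573]
```

jog_arm(
  increments=[
    [[-0.4, -0.07, 0, 0, 0, 0, 0.5], [-0.9, 0, 0, 0, 0, 0, 0.5], [-0.9, 0, 0, 0, 0, 0, 0.5], [-0.9, 0, 0, 0, 0, 0, 0.5], [-0.9, 0, 0, 0, 0, 0, 0.5]],
  ],
)

```text
time: 31.32
tool_pos: [0.4369, -0.1117, 0.2973]
tcp_rot: [-2.22, -2.222, 0.0]
wrist_force: [-0.2, -0.9, 0.2]
width: 0.753
grip_force: 0.0
```

jog_arm(
  increments=[
    [[-0.9, 0, 0, 0, 0, 0, 0.5], [-0.9, 0, 0.3, 0, 0, 0, 0.5], [-0.6, 0, 0.6, 0, 0, 0, 0.5], [-0.29, 0, 0.8, 0, 0, 0, 0.5], [0, 0, 0.9, 0, 0, 0, 0.5]],
  ],
)

```text
time: 31.73
tool_pos: [0.438, -0.1939, 0.2198]
tcp_rot: [2.221, 2.217, 0.001]
wrist_force: [0.3, -0.4, 0.4]
width: 0.753
grip_force: 0.0
```

jog_arm(
  increments=[
    [[0, 0, 0.9, 0, 0, 0, 0.5], [0, 0, 0.9, 0, 0, 0, 0.5], [0, 0, 0, 0, 0, 0, 0.5], [0, 0, 0, 0, 0, 0, 0.5], [0, 0, 0, 0, 0, 0, 0.5]],
  ],
)

```text
time: 32.15
tool_pos: [0.438, -0.1917, 0.1668]
tcp_rot: [2.22, 2.222, 0.0]
wrist_force: [1.4, -0.4, 0.1]
width: 0.748
grip_force: 0.0
```

Run:
```python
from h import *
go([.437,-.1915,.030],0)
grab("scene",16); blanks("scene",16,(.36,.52,-.28,-.09),(.012,.035),.021); grab("top",16)
blanks("top",16)
```

```text
t 32.1 grasp [ 0.438  -0.1917  0.1128] yaw 0.0 turn [0.01 0.   0.01] shift [ 0.01 -0.03  2.76] norm 2.8 w 0.75 F [ 1.4 -0.4  0.1] g 0.0
scene blank c(0.431 -0.194) size 111 x 51 long-axis yaw -88.5 zmed 0.0202
scene green 20 [ 0.438  -0.2285  0.021 ] depth z 0.0206
scene blue 21 [ 0.4374 -0.1911  0.021 ] depth z 0.021
scene red 24 [ 0.4374 -0.1545  0.021 ] depth z 0.0211
top blank c(0.597 0.277) size 114 x 44 long-axis yaw -8.7 zmed 0.0203
top blank c(0.587 -0.099) size 112 x 47 long-axis yaw 3.4 zmed 0.0202
```

jog_arm(
  increments=[
    [[0, -0.02, 0.6, 0, 0, 0, 0.5], [0, 0, 0.8, 0, 0, 0, 0.5], [0, 0, 0.7, 0, 0, 0, 0.5], [0, 0, 0.4, 0, 0, 0, 0.5], [0, 0, 0.26, 0, 0, 0, 0.5]],
  ],
)

```text
time: 32.67
tool_pos: [0.4373, -0.1916, 0.0832]
tcp_rot: [2.22, 2.222, 0.0]
wrist_force: [0.2, 0.9, -0.4]
width: 0.753
grip_force: 0.0
```

jog_arm(
  increments=[
    [[0, 0, 0, 0, 0, 0, 0.5], [0, 0, 0, 0, 0, 0, 0.1], [0, 0, 0, 0, 0, 0, -1], [0, 0, 0, 0, 0, 0, -1], [0, 0, 0, 0, 0, 0, -1]],
  ],
)

```text
time: 33.08
tool_pos: [0.4383, -0.1922, 0.0848]
tcp_rot: [2.218, 2.22, 0.002]
wrist_force: [0.4, 0.3, 5.6]
width: 0.51
grip_force: 41.3
```

jog_arm(
  increments=[
    [[0, 0, -0.3, 0, 0, 0, -1], [0, 0, -0.8, 0, 0, 0, -1], [0, 0, -0.9, 0, 0, 0, -1], [0, 0, -0.9, 0, 0, 0, -1], [0, 0, -0.9, 0, 0, 0, -1]],
  ],
)

```text
time: 33.5
tool_pos: [0.4362, -0.1912, 0.1986]
tcp_rot: [-2.22, -2.221, 0.0]
wrist_force: [-0.1, -0.2, -0.6]
width: 0.511
grip_force: 41.0
```

jog_arm(
  increments=[
    [[0, 0, -0.9, 0, 0, 0, -1], [0, 0, -0.9, 0, 0, 0, -1], [0, 0, -0.7, 0, 0, 0, -1], [0, 0, 0, 0, 0, 0, -1], [0, 0, 0, 0, 0, 0, -1]],
  ],
)

```text
time: 33.92
tool_pos: [0.4374, -0.1918, 0.274]
tcp_rot: [2.218, 2.219, 0.002]
wrist_force: [0.5, -0.2, -1.0]
width: 0.51
grip_force: 41.1
```

```bash
cat >> h.py <<'E'
def tote(n,tag):
    P,d,X=load(n,tag); hsv=cv2.cvtColor(P,cv2.COLOR_BGR2HSV);x,y,z=X[...,0],X[...,1],X[...,2]
    m=(cv2.inRange(hsv,(105,150,60),(125,255,255))>0)&(z>.055)&(z<.075)&(x>.25)&(x<.6)&(y>.08)&(y<.55); r=cv2.minAreaRect(X[m][:,:2].astype(np.float32)); print(n,"tote rim",m.sum(),np.round(r[0],4),np.round(r[1],3),round(r[2],1),np.median(z[m]).round(4))
E
python3 - <<'E'
from h import *
go([.414,.375,.03],0)
grab("scene",17); grab("top",17); tote("scene",17); tote("top",17)
E
```

```text
t 33.9 grasp [ 0.4375 -0.1919  0.22  ] yaw 0.0 turn [0.03 0.02 0.  ] shift [18.89 -0.78  6.33] norm 19.9 w 0.51 F [ 0.5 -0.2 -1. ] g 41.1
scene tote rim 863 [0.4121 0.2954] [0.313 0.153] 88.7 0.0634
top tote rim 1021 [0.4151 0.2988] [0.308 0.154] 88.7 0.0647
```

jog_arm(
  increments=[
    [[0.5, -0.04, 0, 0, 0, 0, -1], [0.96, -0.04, 0, 0, 0, 0, -1], [0.96, -0.04, 0, 0, 0, 0, -1], [0.96, -0.04, 0, 0, 0, 0, -1], [0.96, -0.04, 0, 0, 0, 0, -1]],
  ],
)

```text
time: 34.43
tool_pos: [0.4292, -0.06, 0.2697]
tcp_rot: [-2.219, -2.218, 0.004]
wrist_force: [1.7, 0.6, -0.8]
width: 0.506
grip_force: 41.0
```

jog_arm(
  increments=[
    [[0.96, -0.04, 0, 0, 0, 0, -1], [0.96, -0.04, 0, 0, 0, 0, -1], [0.96, -0.04, 0, 0, 0, 0, -1], [0.96, -0.04, 0, 0, 0, 0, -1], [0.96, -0.04, 0, 0, 0, 0, -1]],
  ],
)

```text
time: 34.85
tool_pos: [0.4231, 0.0839, 0.2699]
tcp_rot: [-2.219, -2.22, 0.005]
wrist_force: [0.1, 0.2, -1.2]
width: 0.513
grip_force: 41.0
```

jog_arm(
  increments=[
    [[0.96, -0.04, 0, 0, 0, 0, -1], [0.96, -0.04, 0, 0, 0, 0, -1], [0.96, -0.04, 0, 0, 0, 0, -1], [0.96, -0.04, 0, 0, 0, 0, -1], [0.96, -0.04, 0, 0, 0, 0, -1]],
  ],
)

```text
time: 35.27
tool_pos: [0.4171, 0.2276, 0.2697]
tcp_rot: [-2.22, -2.221, 0.006]
wrist_force: [0.1, -0.5, 0.2]
width: 0.516
grip_force: 41.0
```

jog_arm(
  increments=[
    [[0.96, -0.04, 0, 0, 0, 0, -1], [0.96, -0.04, 0, 0, 0, 0, -1], [0.96, -0.04, 0, 0, 0, 0, -1], [0.96, -0.04, 0, 0, 0, 0, -1], [0.96, -0.04, 0.4, 0, 0, 0, -1]],
  ],
)

```text
time: 35.68
tool_pos: [0.4124, 0.3723, 0.2599]
tcp_rot: [2.22, 2.222, 0.001]
wrist_force: [1.3, -0.1, -0.1]
width: 0.512
grip_force: 41.1
```

jog_arm(
  increments=[
    [[0, 0, 0.6, 0, 0, 0, -1], [0, 0, 0.8, 0, 0, 0, -1], [0, 0, 0.8, 0, 0, 0, -1], [0, 0, 0.8, 0, 0, 0, -1], [0, 0, 0.4, 0, 0, 0, -1]],
  ],
)

```text
time: 36.1
tool_pos: [0.4096, 0.3685, 0.1525]
tcp_rot: [-2.22, -2.222, 0.014]
wrist_force: [-1.2, -0.1, -1.7]
width: 0.511
grip_force: 41.0
```

Run:
```python
from h import *
go([.413,.372,.032],0)
P,d,X=grab("scene",18); Q,_,_=grab("top",18); tote("scene",18); tote("top",18)
a=cv2.resize(P[120:270,180:330],(400,400),interpolation=2); b=cv2.resize(Q[130:280,180:330],(400,400),interpolation=2)
cv2.imwrite("pics/t18.png",np.hstack([a,b]))
```

```text
t 36.1 grasp [0.4093 0.3682 0.0985] yaw 0.0 turn [-0.07  0.06  0.01] shift [0.12 0.11 2.22] norm 2.2 w 0.51 F [-1.2 -0.1 -1.7] g 41.0
scene tote rim 767 [0.4132 0.2952] [0.314 0.154] 88.6 0.0635
top tote rim 863 [0.4153 0.2987] [0.309 0.153] 88.4 0.0647
```

View pics/t18.png

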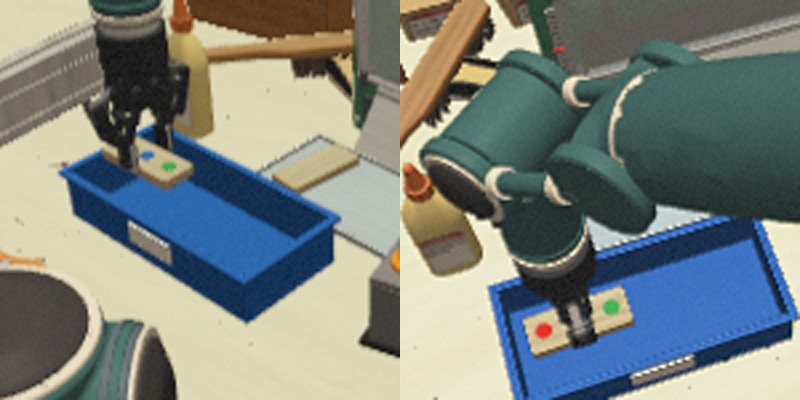

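jog_arm(
  increments=[
    [[0, 0, 0.6, 0, 0, 0, -1], [0, 0, 0.7, 0, 0, 0, -1], [0, 0, 0.5, 0, 0, 0, -1], [0, 0, 0.3, 0, 0, 0, -1], [0, 0, 0.2, 0, 0, 0, -1]],
  ],
)

```text
time: 36.62
tool_pos: [0.4126, 0.3706, 0.0887]
tcp_rot: [-2.221, -2.222, 0.001]
wrist_force: [-0.6, -0.1, -1.1]
width: 0.509
grip_force: 41.0
```

jog_arm(
  increments=[
    [[0, 0, 0.05, 0, 0, 0, -1], [0, 0, 0, 0, 0, 0, -1], [0, 0, 0, 0, 0, 0, -1], [0, 0, 0, 0, 0, 0, -1], [0, 0, 0, 0, 0, 0, -1]],
  ],
)

```text
time: 37.03
tool_pos: [0.4131, 0.3712, 0.0886]
tcp_rot: [2.221, 2.222, 0.003]
wrist_force: [0.2, 0.1, -1.7]
width: 0.51
grip_force: 41.0
```

Run:
```python
from h import *
go([.413,.372,.032],0)
```

```text
t 37.0 grasp [0.4132 0.3712 0.0346] yaw 0.0 turn [ 0.01 -0.01  0.  ] shift [ 0.03 -0.    0.09] norm 0.1 w 0.51 F [ 0.2  0.1 -1.7] g 41.0
```

jog_arm(
  increments=[
    [[0, 0, 0.09, 0, 0, 0, -1], [0, 0, 0, 0, 0, 0, 0.1], [0, 0, 0, 0, 0, 0, 0.3], [0, 0, 0, 0, 0, 0, 0.4], [0, 0, 0, 0, 0, 0, 0.4]],
  ],
)

```text
time: 37.45
tool_pos: [0.4126, 0.3707, 0.085]
tcp_rot: [2.221, 2.222, 0.0]
wrist_force: [0.3, 0.3, -0.5]
width: 0.703
grip_force: 0.0
```

jog_arm(
  increments=[
    [[0, 0, -0.4, 0, 0, 0, 0.4], [0, 0, -0.8, 0, 0, 0, 0.4], [0, 0, -0.9, 0, 0, 0, 0.4], [0, 0, -0.9, 0, 0, 0, 0.4], [0, 0, -0.9, 0, 0, 0, 0.5]],
  ],
)

```text
time: 37.87
tool_pos: [0.4124, 0.3706, 0.2039]
tcp_rot: [2.221, 2.222, 0.0]
wrist_force: [0.8, 0.2, -0.8]
width: 0.748
grip_force: 0.0
```

jog_arm(
  increments=[
    [[0, 0, -0.9, 0, 0, -1, 0.5], [0, 0, 0, 0, 0, -1, 0.5], [0, 0, 0, 0, 0, -1, 0.5], [0, 0, 0, 0, 0, -1, 0.5], [0, 0, 0, 0, 0, -1, 0.5]],
  ],
)

```text
time: 38.28
tool_pos: [0.4127, 0.3708, 0.2304]
tcp_rot: [1.563, 2.725, 0.002]
wrist_force: [0.3, 0.9, -0.0]
width: 0.753
grip_force: 0.0
```

jog_arm(
  increments=[
    [[0, 0, 0, 0, 0, -1, 0.5], [0, 0, 0, 0, 0, -1, 0.5], [0, 0, 0, 0, 0, -1, 0.5], [0, 0, 0, 0, 0, -1, 0.5], [0, 0, 0, 0, 0, -1, 0.5]],
  ],
)

```text
time: 38.7
tool_pos: [0.4126, 0.3707, 0.2299]
tcp_rot: [0.804, 3.036, 0.001]
wrist_force: [0.1, -0.5, 0.3]
width: 0.753
grip_force: 0.0
```

jog_arm(
  increments=[
    [[0, 0, 0, 0, 0, -1, 0.5], [0, 0, 0, 0, 0, -1, 0.5], [0, 0, 0, 0, 0, -1, 0.5], [0, 0, 0, 0, 0, -0.55, 0.5], [0, 0, 0, 0, 0, 0, 0.5]],
  ],
)

```text
time: 39.12
tool_pos: [0.4126, 0.3707, 0.2299]
tcp_rot: [0.235, 3.132, 0.001]
wrist_force: [0.7, 0.0, 0.2]
width: 0.75
grip_force: 0.0
```

Run:
```python
from h import *
go([.593,.275,.12],81.3); go([.593,.275,.027],81.3)
for n in("scene","top"):
    grab(n,19); blanks(n,19); tote(n,19); blanks(n,19,(.34,.49,.14,.45),(.012,.032),.02)
```

```text
t 39.1 grasp [0.4126 0.3707 0.1759] yaw 81.4 turn [0.01 0.01 0.02] shift [-6.43 -2.24  1.86] norm 7.1 w 0.75 F [0.7 0.  0.2] g 0.0
t 39.1 grasp [0.4126 0.3707 0.1759] yaw 81.4 turn [0.01 0.01 0.02] shift [-6.43 -2.24  4.96] norm 8.4 w 0.75 F [0.7 0.  0.2] g 0.0
scene blank c(0.583 -0.106) size 123 x 51 long-axis yaw 6.9 zmed 0.0193
scene blank c(0.592 0.269) size 116 x 54 long-axis yaw -7.0 zmed 0.0191
scene tote rim 853 [0.4123 0.2961] [0.315 0.154] 88.8 0.0634
scene blank c(0.357 0.271) size 333 x 141 long-axis yaw -66.4 zmed 0.0223
scene blank c(0.440 0.326) size 271 x 112 long-axis yaw 88.4 zmed 0.0199
scene blue 400 [0.468  0.3515 0.02  ] depth z 0.0227
scene blue 96 [0.3473 0.3871 0.02  ] depth z 0.0221
scene blue 222 [0.3977 0.1513 0.02  ] depth z 0.0216
scene blue 37 [0.3436 0.2548 0.02  ] depth z 0.0201
scene blue 51 [0.3435 0.2095 0.02  ] depth z 0.0229
top blank c(0.566 0.282) size 49 x 44 long-axis yaw -10.2 zmed 0.0199
top tote rim 927 [0.4154 0.299 ] [0.308 0.154] 88.4 0.0648
top blank c(0.411 0.374) size 109 x 47 long-axis yaw -89.8 zmed 0.0203
top blank c(0.479 0.235) size 185 x 52 long-axis yaw 74.2 zmed 0.0224
top green 19 [0.4151 0.3365 0.02  ] depth z 0.021
top blue 194 [0.4796 0.2329 0.02  ] depth z 0.0224
top blue 18 [0.3929 0.1542 0.02  ] depth z 0.0207
top blue 105 [0.4859 0.3956 0.02  ] depth z 0.0217
top blue 22 [0.3435 0.1654 0.02  ] depth z 0.0211
top blue 20 [0.4148 0.3734 0.02  ] depth z 0.0207
top blue 71 [0.3449 0.2235 0.02  ] depth z 0.0229
top blue 107 [0.349  0.3925 0.02  ] depth z 0.0219
top red 20 [0.4147 0.4106 0.02  ] depth z 0.0208
```

jog_arm(
  increments=[
    [[-0.4, -0.14, 0, 0, 0, 0, 0.4], [-0.9, -0.31, 0, 0, 0, 0, 0.4], [-0.9, -0.31, 0, 0, 0, 0, 0.4], [-0.9, -0.31, 0, 0, 0, 0, 0.4], [-0.9, -0.31, 0, 0, 0, 0, 0.4]],
  ],
)

```text
time: 39.63
tool_pos: [0.5267, 0.3105, 0.2291]
tcp_rot: [0.239, 3.132, -0.0]
wrist_force: [-0.1, -0.8, 0.8]
width: 0.699
grip_force: 0.0
```

jog_arm(
  increments=[
    [[-0.9, -0.31, 0, 0, 0, 0, 0.4], [-0.9, -0.31, 0, 0, 0, 0, 0.4], [-0.63, -0.24, 0.5, 0, 0, 0, 0.4], [0, 0, 0.8, 0, 0, 0, 0.4], [0, 0, 0.8, 0, 0, 0, 0.4]],
  ],
)

```text
time: 40.05
tool_pos: [0.5963, 0.2737, 0.1666]
tcp_rot: [0.243, 3.129, 0.002]
wrist_force: [-0.4, 0.8, 0.2]
width: 0.704
grip_force: 0.0
```

jog_arm(
  increments=[
    [[0, 0, 0, 0, 0, 0, 0.4], [0, 0, 0, 0, 0, 0, 0.4], [0, 0, 0, 0, 0, 0, 0.4], [0, 0, 0, 0, 0, 0, 0.4], [0, 0, 0, 0, 0, 0, 0.4]],
  ],
)

```text
time: 40.47
tool_pos: [0.5942, 0.2758, 0.1682]
tcp_rot: [0.237, 3.129, 0.003]
wrist_force: [-0.1, -0.0, -0.2]
width: 0.7
grip_force: 0.0
```

Run:
```python
from h import *
go([.593,.275,.027],81.3)
grab("scene",20); blanks("scene",20)
```

```text
t 40.5 grasp [0.5944 0.2759 0.1142] yaw 81.3 turn [0.02 0.03 0.01] shift [ 0.03 -0.03  2.91] norm 2.9 w 0.70 F [-0.1 -0.  -0.2] g 0.0
scene blank c(0.582 -0.106) size 119 x 47 long-axis yaw 3.4 zmed 0.0193
scene blank c(0.593 0.269) size 114 x 52 long-axis yaw -8.4 zmed 0.0191
```

Descend, grip, lift.

jog_arm(
  increments=[
    [[0, 0, 0.6, 0, 0, 0, 0.4], [0, 0, 0.8, 0, 0, 0, 0.4], [0, 0, 0.8, 0, 0, 0, 0.4], [0, 0, 0.45, 0, 0, 0, 0.4], [0, 0, 0.26, 0, 0, 0, 0.4]],
  ],
)

```text
time: 40.93
tool_pos: [0.592, 0.2749, 0.0769]
tcp_rot: [-0.237, -3.13, 0.002]
wrist_force: [-0.5, -1.4, 1.2]
width: 0.702
grip_force: 0.0
```

jog_arm(
  increments=[
    [[0, 0, 0, 0, 0, 0, 0.4], [0, 0, 0, 0, 0, 0, 0.1], [0, 0, 0, 0, 0, 0, -1], [0, 0, 0, 0, 0, 0, -1], [0, 0, 0, 0, 0, 0, -1]],
  ],
)

```text
time: 41.35
tool_pos: [0.594, 0.2755, 0.08]
tcp_rot: [0.237, 3.131, 0.002]
wrist_force: [0.1, 0.1, -0.1]
width: 0.514
grip_force: 41.9
```

jog_arm(
  increments=[
    [[0, 0, -0.3, 0, 0, 0, -1], [0, 0, -0.8, 0, 0, 0, -1], [0, 0, -0.8, 0, 0, 0, -1], [0, 0, -0.8, 0, 0, 0, -1], [0, 0, -0.8, 0, 0, 0, -1]],
  ],
)

```text
time: 41.77
tool_pos: [0.5931, 0.2751, 0.1856]
tcp_rot: [0.238, 3.132, 0.0]
wrist_force: [0.2, -1.2, -0.6]
width: 0.51
grip_force: 42.0
```

jog_arm(
  increments=[
    [[0, 0, -0.5, 0, 0, -0.5, -1], [0, 0, 0, 0, 0, -0.85, -1], [0, 0, 0, 0, 0, 0, -1], [0, 0, 0, 0, 0, 0, -1], [0, 0, 0, 0, 0, 0, -1]],
  ],
)

```text
time: 42.18
tool_pos: [0.5926, 0.2749, 0.1981]
tcp_rot: [-0.019, -3.14, 0.001]
wrist_force: [-0.1, 0.0, -0.9]
width: 0.516
grip_force: 42.0
```

Run:
```python
from h import *
go([.413,.268,.12],89); go([.413,.268,.031],89)
grab("scene",21); blanks("scene",21);tote("scene",21)
```

```text
t 42.2 grasp [0.5925 0.2749 0.1441] yaw 89.3 turn [-0.   -0.01  0.05] shift [ 5.98 -0.34  0.8 ] norm 6.0 w 0.52 F [-0.1  0.  -0.9] g 42.0
t 42.2 grasp [0.5925 0.2749 0.1441] yaw 89.3 turn [-0.   -0.01  0.05] shift [ 5.98 -0.34  3.77] norm 7.1 w 0.52 F [-0.1  0.  -0.9] g 42.0
scene blank c(0.582 -0.106) size 119 x 47 long-axis yaw 3.1 zmed 0.0192
scene tote rim 851 [0.4129 0.2961] [0.314 0.153] 88.6 0.0635
```

jog_arm(
  increments=[
    [[0.5, -0.12, 0, 0, 0, 0, -1], [0.9, -0.2, 0, 0, 0, 0, -1], [0.9, -0.21, 0, 0, 0, 0, -1], [0.9, -0.21, 0, 0, 0, 0, -1], [0.9, -0.21, 0, 0, 0, 0, -1]],
  ],
)

```text
time: 42.65
tool_pos: [0.4681, 0.2473, 0.1974]
tcp_rot: [-0.018, -3.14, 0.001]
wrist_force: [-0.3, 0.0, -0.2]
width: 0.511
grip_force: 42.0
```

jog_arm(
  increments=[
    [[0.9, -0.21, 0, 0, 0, 0, -1], [0.7, -0.2, 0, 0, 0, 0, -1], [0.35, -0.07, 0, 0, 0, 0, -1], [0, 0, 0.3, 0, 0, 0, -1], [0, 0, 0.6, 0, 0, 0, -1]],
  ],
)

```text
time: 43.07
tool_pos: [0.4131, 0.2352, 0.1733]
tcp_rot: [0.016, 3.136, 0.004]
wrist_force: [0.9, -0.0, -0.0]
width: 0.514
grip_force: 42.0
```

Run:
```python
from h import *
go([.411,.232,.029],89)
grab("scene",22);tote("scene",22); grab("top",22);tote("top",22)
```

```text
t 43.1 grasp [0.4134 0.2353 0.1193] yaw 89.4 turn [0.03 0.05 0.07] shift [ 0.07 -0.11  3.01] norm 3.0 w 0.51 F [ 0.9 -0.  -0. ] g 42.0
scene tote rim 748 [0.4128 0.2955] [0.313 0.155] 88.2 0.0634
top tote rim 823 [0.4152 0.2988] [0.308 0.155] 88.8 0.065
```

jog_arm(
  increments=[
    [[0.03, 0, 0.7, 0, 0, 0, -1], [0, 0, 0.8, 0, 0, 0, -1], [0, 0, 0.7, 0, 0, 0, -1], [0, 0, 0.4, 0, 0, 0, -1], [0, 0, 0.3, 0, 0, 0, -1]],
  ],
)

```text
time: 43.58
tool_pos: [0.4105, 0.234, 0.083]
tcp_rot: [-0.017, -3.14, 0.002]
wrist_force: [0.7, -0.4, -0.1]
width: 0.513
grip_force: 42.0
```

jog_arm(
  increments=[
    [[0, 0, 0, 0, 0, 0, -1], [0, 0, 0, 0, 0, 0, -1], [0, 0, 0, 0, 0, 0, 0.2], [0, 0, 0, 0, 0, 0, 0.4], [0, 0, 0, 0, 0, 0, 0.4]],
  ],
)

```text
time: 44.0
tool_pos: [0.4113, 0.2346, 0.0858]
tcp_rot: [0.016, 3.139, 0.002]
wrist_force: [-0.4, -0.9, 0.9]
width: 0.7
grip_force: 0.0
```

jog_arm(
  increments=[
    [[0, 0, -0.4, 0, 0, 0, 0.4], [0, 0, -0.8, 0, 0, 0, 0.4], [0, 0, -0.9, 0, 0, 0, 0.4], [0, 0, -0.9, 0, 0, 0, 0.4], [0, 0, -0.9, 0, 0, 0, 0.4]],
  ],
)

```text
time: 44.42
tool_pos: [0.4103, 0.2341, 0.2035]
tcp_rot: [0.016, 3.141, 0.001]
wrist_force: [0.9, 0.8, 0.3]
width: 0.704
grip_force: 0.0
```

jog_arm(
  increments=[
    [[0, 0, -0.9, 0, 0, -0.3, 0.4], [0, 0, -0.9, 0, 0, -0.3, 0.4], [0, 0, -0.5, 0, 0, -0.07, 0.4], [0, 0, 0, 0, 0, 0, 0.4], [0, 0, 0, 0, 0, 0, 0.4]],
  ],
)

```text
time: 44.83
tool_pos: [0.4109, 0.2344, 0.2722]
tcp_rot: [-0.094, 3.137, 0.002]
wrist_force: [-0.4, -1.0, -0.0]
width: 0.699
grip_force: 0.0
```

Run:
```python
from h import *
go([.584,-.101,.15],93.4); go([.584,-.101,.026],93.4)
for n in("scene","top"):
    P,d,X=grab(n,23); tote(n,23); blanks(n,23)
    hsv=cv2.cvtColor(P,cv2.COLOR_BGR2HSV); x,y,z=X[...,0],X[...,1],X[...,2]
    m=((hsv[...,0]<35)&(hsv[...,1]>30)&(d>0)&(x>.34)&(x<.49)&(y>.15)&(y<.45)&(z<.06)).astype(np.uint8)
    cs,_=cv2.findContours(m,0,1)
    for c in cs:
        if cv2.contourArea(c)>60:
            w=np.array([ray(n,q[0],.02)[:2] for q in c],np.float32); k=np.zeros_like(m); cv2.drawContours(k,[c],-1,1,-1); print(n,"in tote",np.round(cv2.minAreaRect(w)[0],3),np.round(cv2.minAreaRect(w)[1],3),np.percentile(z[(k>0)&(m>0)],[10,50,90]).round(4))
```

```text
t 44.8 grasp [0.4111 0.2345 0.2182] yaw 93.4 turn [0.01 0.03 0.01] shift [ -5.1  -11.5    2.27] norm 12.8 w 0.70 F [-0.4 -1.  -0. ] g 0.0
t 44.8 grasp [0.4111 0.2345 0.2182] yaw 93.4 turn [0.01 0.03 0.01] shift [ -5.1  -11.5    6.41] norm 14.1 w 0.70 F [-0.4 -1.  -0. ] g 0.0
scene tote rim 848 [0.413  0.2957] [0.313 0.154] 88.6 0.0634
scene blank c(0.582 -0.106) size 117 x 47 long-axis yaw 3.4 zmed 0.0193
scene in tote [0.428 0.228] [0.087 0.052] [0.0137 0.019  0.0208]
scene in tote [0.411 0.366] [0.12  0.044] [0.0169 0.0194 0.0212]
top tote rim 998 [0.4148 0.2987] [0.308 0.154] 88.6 0.0646
top in tote [0.334 0.328] [0.239 0.009] [-0.0026 -0.0003  0.0024]
top in tote [0.411 0.373] [0.047 0.109] [0.0163 0.02   0.0231]
top in tote [0.42  0.236] [0.043 0.103] [0.0174 0.0204 0.0233]
```

jog_arm(
  increments=[
    [[-0.2, -0.5, 0, 0, 0, 0, 0.4], [-0.43, -0.96, 0, 0, 0, 0, 0.4], [-0.43, -0.96, 0, 0, 0, 0, 0.4], [-0.43, -0.96, 0, 0, 0, 0, 0.4], [-0.43, -0.96, 0, 0, 0, 0, 0.4]],
  ],
)

```text
time: 45.35
tool_pos: [0.4749, 0.1062, 0.2684]
tcp_rot: [0.095, -3.137, 0.001]
wrist_force: [-0.4, 0.5, -0.0]
width: 0.699
grip_force: 0.0
```

jog_arm(
  increments=[
    [[-0.43, -0.96, 0, 0, 0, 0, 0.4], [-0.43, -0.96, 0, 0, 0, 0, 0.4], [-0.43, -0.96, 0, 0, 0, 0, 0.4], [-0.43, -0.96, 0, 0, 0, 0, 0.4], [-0.43, -0.96, 0, 0, 0, 0, 0.4]],
  ],
)

```text
time: 45.77
tool_pos: [0.5481, -0.0337, 0.2681]
tcp_rot: [0.094, -3.136, -0.001]
wrist_force: [-0.5, -0.2, 0.6]
width: 0.697
grip_force: 0.0
```

jog_arm(
  increments=[
    [[-0.43, -0.96, 0.3, 0, 0, 0, 0.4], [-0.43, -0.96, 0.6, 0, 0, 0, 0.4], [-0.17, -0.44, 0.8, 0, 0, 0, 0.4], [0, 0, 0.9, 0, 0, 0, 0.4], [0, 0, 0.9, 0, 0, 0, 0.4]],
  ],
)

```text
time: 46.18
tool_pos: [0.5831, -0.1023, 0.1625]
tcp_rot: [0.091, -3.138, -0.001]
wrist_force: [-0.5, 0.6, -0.2]
width: 0.699
grip_force: 0.0
```

jog_arm(
  increments=[
    [[0, 0, 0, 0, 0, 0, 0.4], [0, 0, 0, 0, 0, 0, 0.4], [0, 0, 0, 0, 0, 0, 0.4], [0, 0, 0, 0, 0, 0, 0.4], [0, 0, 0, 0, 0, 0, 0.4]],
  ],
)

```text
time: 46.6
tool_pos: [0.5851, -0.1011, 0.1678]
tcp_rot: [-0.095, 3.137, -0.001]
wrist_force: [-0.4, 0.6, 0.1]
width: 0.702
grip_force: 0.0
```

Run:
```python
from h import *
go([.584,-.101,.026],93.4)
grab("scene",24); blanks("scene",24)
```

```text
t 46.6 grasp [ 0.5853 -0.1011  0.1138] yaw 93.5 turn [-0.01  0.03  0.01] shift [0.04 0.   2.93] norm 2.9 w 0.70 F [-0.4  0.6  0.1] g 0.0
scene blank c(0.582 -0.106) size 116 x 47 long-axis yaw 3.9 zmed 0.0193
```

jog_arm(
  increments=[
    [[0, 0, 0.6, 0, 0, 0, 0.4], [0, 0, 0.8, 0, 0, 0, 0.4], [0, 0, 0.8, 0, 0, 0, 0.4], [0, 0, 0.45, 0, 0, 0, 0.4], [0, 0, 0.25, 0, 0, 0, 0.4]],
  ],
)

```text
time: 47.07
tool_pos: [0.5829, -0.1007, 0.0773]
tcp_rot: [0.095, -3.138, -0.001]
wrist_force: [-0.5, 0.7, -0.8]
width: 0.7
grip_force: 0.0
```

jog_arm(
  increments=[
    [[0, 0, 0, 0, 0, 0, 0.4], [0, 0, 0, 0, 0, 0, 0.1], [0, 0, 0, 0, 0, 0, -1], [0, 0, 0, 0, 0, 0, -1], [0, 0, 0, 0, 0, 0, -1]],
  ],
)

```text
time: 47.48
tool_pos: [0.5847, -0.1013, 0.0799]
tcp_rot: [-0.094, 3.138, -0.001]
wrist_force: [-0.1, 0.1, 1.7]
width: 0.515
grip_force: 41.9
```

jog_arm(
  increments=[
    [[0, 0, -0.3, 0, 0, 0, -1], [0, 0, -0.8, 0, 0, 0, -1], [0, 0, -0.8, 0, 0, 0, -1], [0, 0, -0.8, 0, 0, 0, -1], [0, 0, -0.8, 0, 0, 0, -1]],
  ],
)

```text
time: 47.9
tool_pos: [0.5836, -0.101, 0.1854]
tcp_rot: [-0.095, 3.14, -0.0]
wrist_force: [-0.1, -0.3, -1.5]
width: 0.516
grip_force: 41.7
```

jog_arm(
  increments=[
    [[0, 0, -0.8, 0, 0, 0, -1], [0, 0, -0.8, 0, 0, 0, -1], [0, 0, -0.8, 0, 0, 0.35, -1], [0, 0, -0.5, 0, 0, 0.35, -1], [0, 0, 0, 0, 0, 0, -1]],
  ],
)

```text
time: 48.32
tool_pos: [0.5859, -0.1015, 0.2764]
tcp_rot: [0.022, 3.133, -0.003]
wrist_force: [1.6, 0.3, -0.1]
width: 0.518
grip_force: 41.7
```

Run:
```python
from h import *
go([.411,.2345,.12],89.3); go([.411,.2345,.047],89.3)
for n in("scene","top"): grab(n,25); tote(n,25); blanks(n,25)
```

```text
t 48.3 grasp [ 0.5864 -0.1016  0.2224] yaw 89.2 turn [-0.02  0.09 -0.02] shift [ 5.97 11.13  3.41] norm 13.1 w 0.52 F [ 1.6  0.3 -0.1] g 41.7
t 48.3 grasp [ 0.5864 -0.1016  0.2224] yaw 89.2 turn [-0.02  0.09 -0.02] shift [ 5.97 11.13  5.85] norm 13.9 w 0.52 F [ 1.6  0.3 -0.1] g 41.7
scene tote rim 855 [0.4125 0.296 ] [0.315 0.154] 88.3 0.0634
top tote rim 1020 [0.4146 0.2988] [0.308 0.153] 88.6 0.0648
```

jog_arm(
  increments=[
    [[0.23, 0.43, 0, 0, 0, 0, -1], [0.5, 0.93, 0, 0, 0, 0, -1], [0.5, 0.93, 0, 0, 0, 0, -1], [0.5, 0.93, 0, 0, 0, 0, -1], [0.5, 0.93, 0, 0, 0, 0, -1]],
  ],
)

```text
time: 48.83
tool_pos: [0.516, 0.0258, 0.2681]
tcp_rot: [-0.021, -3.137, -0.001]
wrist_force: [0.5, 0.2, -1.9]
width: 0.517
grip_force: 41.7
```

jog_arm(
  increments=[
    [[0.5, 0.93, 0, 0, 0, 0, -1], [0.5, 0.93, 0, 0, 0, 0, -1], [0.5, 0.93, 0, 0, 0, 0, -1], [0.5, 0.93, 0, 0, 0, 0, -1], [0.5, 0.93, 0, 0, 0, 0, -1]],
  ],
)

```text
time: 49.25
tool_pos: [0.4426, 0.1659, 0.2684]
tcp_rot: [-0.02, -3.138, 0.001]
wrist_force: [0.7, -0.3, 0.5]
width: 0.514
grip_force: 41.7
```

jog_arm(
  increments=[
    [[0.5, 0.93, 0, 0, 0, 0, -1], [0.5, 0.93, 0, 0, 0, 0, -1], [0.2, 0.47, 0.5, 0, 0, 0, -1], [0, 0, 0.9, 0, 0, 0, -1], [0, 0, 0.9, 0, 0, 0, -1]],
  ],
)

```text
time: 49.67
tool_pos: [0.4086, 0.2364, 0.2001]
tcp_rot: [-0.015, -3.141, -0.0]
wrist_force: [1.4, -0.4, -0.9]
width: 0.515
grip_force: 41.7
```

jog_arm(
  increments=[
    [[0, 0, 0.9, 0, 0, 0, -1], [0, 0, 0, 0, 0, 0, -1], [0, 0, 0, 0, 0, 0, -1], [0, 0, 0, 0, 0, 0, -1], [0, 0, 0, 0, 0, 0, -1]],
  ],
)

```text
time: 50.08
tool_pos: [0.4112, 0.2356, 0.1762]
tcp_rot: [0.021, 3.139, 0.002]
wrist_force: [1.1, -0.4, -0.7]
width: 0.512
grip_force: 41.7
```

Run:
```python
from h import *
go([.412,.2345,.045],89.3)
for n in("scene","top"): grab(n,26); tote(n,26); blanks(n,26)
```

```text
t 50.1 grasp [0.4113 0.2357 0.1222] yaw 89.2 turn [ 0.01  0.02 -0.01] shift [-0.03 -0.04  2.57] norm 2.6 w 0.51 F [ 1.1 -0.4 -0.7] g 41.7
scene tote rim 745 [0.4127 0.2954] [0.313 0.153] 88.5 0.0635
top tote rim 824 [0.4148 0.2988] [0.309 0.154] 88.4 0.0649
```

jog_arm(
  increments=[
    [[0, 0, 0.6, 0, 0, 0, -1], [0, 0, 0.8, 0, 0, 0, -1], [0, 0, 0.6, 0, 0, 0, -1], [0, 0, 0.35, 0, 0, 0, -1], [0, 0, 0.2, 0, 0, 0, -1]],
  ],
)

```text
time: 50.6
tool_pos: [0.4101, 0.2349, 0.0975]
tcp_rot: [-0.021, -3.141, 0.001]
wrist_force: [0.8, -0.6, -0.0]
width: 0.514
grip_force: 41.7
```

jog_arm(
  increments=[
    [[0, 0, 0, 0, 0, 0, -1], [0, 0, 0, 0, 0, 0, -1], [0, 0, 0, 0, 0, 0, 0.2], [0, 0, 0, 0, 0, 0, 0.4], [0, 0, 0, 0, 0, 0, 0.4]],
  ],
)

```text
time: 51.02
tool_pos: [0.4111, 0.2356, 0.0992]
tcp_rot: [0.021, 3.14, 0.002]
wrist_force: [0.1, 0.6, 0.7]
width: 0.701
grip_force: 0.0
```

jog_arm(
  increments=[
    [[0, 0, -0.4, 0, 0, 0, 0.4], [0, 0, -0.8, 0, 0, 0, 0.4], [0, 0, -0.9, 0, 0, 0, 0.4], [0, 0, -0.9, 0, 0, 0, 0.4], [0, 0, -0.9, 0, 0, 0, 0.4]],
  ],
)

```text
time: 51.43
tool_pos: [0.4102, 0.2351, 0.2168]
tcp_rot: [0.02, 3.141, 0.0]
wrist_force: [0.6, 1.2, 0.5]
width: 0.699
grip_force: 0.0
```

jog_arm(
  increments=[
    [[0, 0, -0.9, 0, 0, 1, 0.2], [0, 0, -0.9, 0, 0, 1, 0.2], [0, 0, -0.9, 0, 0, 1, 0.2], [0, 0, -0.9, 0, 0, 1, 0.2], [0, 0, -0.9, 0, 0, 1, 0.2]],
  ],
)

```text
time: 51.85
tool_pos: [0.41, 0.235, 0.3521]
tcp_rot: [0.84, 3.026, 0.001]
wrist_force: [-0.3, -0.7, 0.3]
width: 0.602
grip_force: 0.0
```

jog_arm(
  increments=[
    [[0, 0, -0.9, 0, 0, 1, 0], [0, 0, -0.9, 0, 0, 1, 0], [0, 0, 0, 0, 0, 1, 0], [0, 0, 0, 0, 0, 1, 0], [0, 0, 0, 0, 0, 1, 0]],
  ],
)

```text
time: 52.27
tool_pos: [0.4104, 0.2352, 0.4058]
tcp_rot: [1.595, 2.705, 0.004]
wrist_force: [-0.4, -0.8, -0.1]
width: 0.497
grip_force: 0.0
```

jog_arm(
  increments=[
    [[0, 0, 0, 0, 0, 1, 0], [0, 0, 0, 0, 0, 1, 0], [0, 0, 0, 0, 0, 1, 0], [0, 0, 0, 0, 0, 1, 0], [0, 0, 0, 0, 0, 1, 0]],
  ],
)

```text
time: 52.68
tool_pos: [0.4101, 0.2351, 0.4047]
tcp_rot: [2.241, 2.201, 0.001]
wrist_force: [-0.0, -0.4, -0.4]
width: 0.497
grip_force: 0.0
```

Run:
```python
from h import *
go([.671,.085,.42],-2.5)
for n in("scene","top"):
    P,d,X=grab(n,27); tote(n,27); blanks(n,27)
    hsv=cv2.cvtColor(P,cv2.COLOR_BGR2HSV); x,y,z=X[...,0],X[...,1],X[...,2]
    m=((hsv[...,0]<35)&(hsv[...,1]>30)&(d>0)&(x>.34)&(x<.49)&(y>.15)&(y<.45)&(z<.08)).astype(np.uint8)
    cs,_=cv2.findContours(m,0,1)
    for c in cs:
        if cv2.contourArea(c)>60:
            k=np.zeros_like(m); cv2.drawContours(k,[c],-1,1,-1); zz=np.median(z[(k>0)&(m>0)]); w=np.array([ray(n,q[0],zz)[:2] for q in c],np.float32); r=cv2.minAreaRect(w); print(n,"in tote",np.round(r[0],3),np.round(r[1],3),np.percentile(z[(k>0)&(m>0)],[10,50,90]).round(4))
    b=(d>0)&(hsv[...,2]<60)&(hsv[...,1]<90)&(z>.29)&(z<.345)&(x>.62)&(x<.71)&(y>0)&(y<.17); B=X[b]
    if len(B)>5: print(n,"bar",len(B),np.percentile(B,[5,50,95],axis=0).round(3).tolist())
```

```text
t 52.7 grasp [0.4102 0.2351 0.3507] yaw -1.0 turn [ 0.01 -0.    0.24] shift [-4.62  8.91 -2.31] norm 10.3 w 0.50 F [-0.  -0.4 -0.4] g 0.0
scene tote rim 851 [0.4133 0.2947] [0.313 0.154] 88.4 0.0634
scene in tote [0.423 0.223] [0.099 0.068] [0.0176 0.0347 0.0368]
scene in tote [0.411 0.367] [0.12  0.044] [0.0162 0.0192 0.021 ]
scene bar 199 [[0.665, 0.016, 0.296], [0.668, 0.074, 0.325], [0.674, 0.14, 0.329]]
top tote rim 1011 [0.4156 0.299 ] [0.309 0.154] 88.6 0.0648
top in tote [0.343 0.361] [0.178 0.01 ] [-0.0029 -0.0004  0.0024]
top in tote [0.411 0.373] [0.047 0.109] [0.0165 0.0201 0.023 ]
top in tote [0.416 0.237] [0.043 0.109] [0.0335 0.0365 0.039 ]
top bar 144 [[0.666, 0.022, 0.307], [0.67, 0.068, 0.328], [0.675, 0.122, 0.332]]
```

jog_arm(
  increments=[
    [[0, 0, -0.7, 0, 0, 0.24, 0], [0, 0, -0.8, 0, 0, 0, 0], [-0.2, 0.4, -0.8, 0, 0, 0, 0], [-0.44, 0.85, 0, 0, 0, 0, 0], [-0.44, 0.85, 0, 0, 0, 0, 0]],
  ],
)

```text
time: 53.2
tool_pos: [0.4727, 0.2006, 0.4765]
tcp_rot: [2.256, 2.183, 0.009]
wrist_force: [0.4, 0.2, -0.7]
width: 0.496
grip_force: 0.0
```

jog_arm(
  increments=[
    [[-0.44, 0.85, 0, 0, 0, 0, 0], [-0.44, 0.85, 0, 0, 0, 0, 0], [-0.44, 0.85, 0, 0, 0, 0, 0], [-0.44, 0.85, 0, 0, 0, 0, 0], [-0.44, 0.85, 0, 0, 0, 0, 0]],
  ],
)

```text
time: 53.62
tool_pos: [0.5979, 0.1286, 0.4734]
tcp_rot: [2.26, 2.182, 0.001]
wrist_force: [0.8, 0.4, 0.0]
width: 0.497
grip_force: 0.0
```

jog_arm(
  increments=[
    [[-0.44, 0.85, 0, 0, 0, 0, 0], [-0.44, 0.85, 0, 0, 0, 0, 0], [-0.44, 0.85, 0, 0, 0, 0, 0], [0, 0, 0, 0, 0, 0, 0], [0, 0, 0, 0, 0, 0, 0]],
  ],
)

```text
time: 54.03
tool_pos: [0.6727, 0.0861, 0.4719]
tcp_rot: [-2.262, -2.179, 0.002]
wrist_force: [0.2, -0.9, 0.8]
width: 0.502
grip_force: 0.0
```

Run:
```python
from h import *
go([.671,.084,.323],-2.5)
```

```text
t 54.0 grasp [0.6726 0.086  0.4179] yaw -2.1 turn [-0.02  0.    0.06] shift [-0.07 -0.05  3.16] norm 3.2 w 0.50 F [ 0.2 -0.9  0.8] g 0.0
```

jog_arm(
  increments=[
    [[-0.05, -0.05, 0.6, 0, 0, 0.06, 0], [0, 0, 0.8, 0, 0, 0, 0], [0, 0, 0.8, 0, 0, 0, 0], [0, 0, 0.6, 0, 0, 0, 0], [0, 0, 0.36, 0, 0, 0, 0]],
  ],
)

```text
time: 54.45
tool_pos: [0.6684, 0.0864, 0.3759]
tcp_rot: [-2.266, -2.173, 0.004]
wrist_force: [0.3, 0.6, -0.6]
width: 0.502
grip_force: 0.0
```

jog_arm(
  increments=[
    [[0, 0, 0, 0, 0, 0, 0], [0, 0, 0, 0, 0, 0, -0.4], [0, 0, 0, 0, 0, 0, -1], [0, 0, 0, 0, 0, 0, -1], [0, 0, 0, 0, 0, 0, -1]],
  ],
)

```text
time: 54.87
tool_pos: [0.671, 0.0858, 0.3808]
tcp_rot: [2.268, 2.17, 0.005]
wrist_force: [1.1, 0.7, 3.1]
width: 0.122
grip_force: 39.1
```

Run:
```python
from h import *
go([.671,.084,.323],-2.5)
s,p,R=st(); g=p+.054*R[:,2]; a0=np.arctan2(g[2]-.1,.697-g[0]); print(a0,np.hypot(g[2]-.1,.697-g[0]))
a=np.linspace(1.45,0,21); x=-.225*np.cos(a); z=.225*np.sin(a)
print(np.c_[a[1:],np.diff(x)/.03,-np.diff(z)/.03].round(2).tolist())
```

```text
t 54.9 grasp [0.6712 0.0859 0.3268] yaw -2.5 turn [ 0.04 -0.01 -0.  ] shift [-0.06  0.    0.13] norm 0.1 w 0.12 F [1.1 0.7 3.1] g 39.1
1.4576900856001391 0.22825373064663212
[[1.38, -0.54, 0.09], [1.3, -0.53, 0.12], [1.23, -0.52, 0.16], [1.16, -0.51, 0.2], [1.09, -0.49, 0.24], [1.02, -0.47, 0.27], [0.94, -0.45, 0.3], [0.87, -0.43, 0.34], [0.8, -0.4, 0.37], [0.72, -0.38, 0.39], [0.65, -0.35, 0.42], [0.58, -0.31, 0.44], [0.51, -0.28, 0.47], [0.44, -0.25, 0.48], [0.36, -0.21, 0.5], [0.29, -0.17, 0.51], [0.22, -0.14, 0.53], [0.15, -0.1, 0.53], [0.07, -0.06, 0.54], [0.0, -0.02, 0.54]]
```

jog_arm(
  increments=[
    [[0, -0.54, 0.09, 0, 0, 0, -1], [0, -0.53, 0.12, 0, 0, 0, -1], [0, -0.52, 0.16, 0, 0, 0, -1], [0, -0.51, 0.2, 0, 0, 0, -1], [0, -0.49, 0.24, 0, 0, 0, -1]],
  ],
)

```text
time: 55.28
tool_pos: [0.5938, 0.0885, 0.3571]
tcp_rot: [2.266, 2.168, 0.008]
wrist_force: [2.0, -2.6, 3.9]
width: 0.113
grip_force: 40.0
```

jog_arm(
  increments=[
    [[0, -0.47, 0.27, 0, 0, 0, -1], [0, -0.45, 0.3, 0, 0, 0, -1], [0, -0.43, 0.34, 0, 0, 0, -1], [0, -0.4, 0.37, 0, 0, 0, -1], [0, -0.38, 0.39, 0, 0, 0, -1]],
  ],
)

```text
time: 55.7
tool_pos: [0.5299, 0.0909, 0.3061]
tcp_rot: [2.266, 2.168, 0.005]
wrist_force: [3.7, -4.0, 1.3]
width: 0.127
grip_force: 40.3
```

jog_arm(
  increments=[
    [[0, -0.35, 0.42, 0, 0, 0, -1], [0, -0.31, 0.44, 0, 0, 0, -1], [0, -0.28, 0.47, 0, 0, 0, -1], [0, -0.25, 0.48, 0, 0, 0, -1], [0, -0.21, 0.5, 0, 0, 0, -1]],
  ],
)

```text
time: 56.12
tool_pos: [0.4882, 0.0926, 0.2362]
tcp_rot: [2.265, 2.168, 0.004]
wrist_force: [-0.6, -3.5, 2.5]
width: 0.124
grip_force: 40.4
```

jog_arm(
  increments=[
    [[0, -0.17, 0.51, 0, 0, 0, -1], [0, -0.14, 0.53, 0, 0, 0, -1], [0, -0.1, 0.5, 0, 0, 0, -1], [0, -0.06, 0.35, 0, 0, 0, -1], [0, -0.02, 0.3, 0, 0, 0, -1]],
  ],
)

```text
time: 56.53
tool_pos: [0.4743, 0.0933, 0.1701]
tcp_rot: [2.265, 2.169, 0.004]
wrist_force: [3.7, -5.2, 0.9]
width: 0.118
grip_force: 40.5
```

Run:
```python
from h import *
go([.472,.093,.103],-2.5)
f=[]
for i in range(4): grab("scene",28); f.append(read_state()["wrist_force"])
print(np.mean(f,0)); go([.472,.093,.103],-2.5)
```

```text
t 56.5 grasp [0.4746 0.0932 0.1161] yaw -2.5 turn [0.06 0.02 0.  ] shift [-0.01 -0.07  0.44] norm 0.4 w 0.12 F [ 3.7 -5.2  0.9] g 40.5
[ 5.0192032  -5.43100072 -3.50164216]
t 56.7 grasp [0.4745 0.0932 0.1159] yaw -2.5 turn [0.05 0.02 0.  ] shift [-0.01 -0.07  0.43] norm 0.4 w 0.12 F [ 4.1 -5.6 -3.4] g 40.1
```

jog_arm(
  increments=[
    [[0, -0.03, 0.15, 0, 0, 0, -1], [0, 0, 0.1, 0, 0, 0, -1], [0, 0, 0.1, 0, 0, 0, -1], [0, 0, 0, 0, 0, 0, -1], [0, 0, 0, 0, 0, 0, -1]],
  ],
)

```text
time: 57.15
tool_pos: [0.4739, 0.0934, 0.16]
tcp_rot: [2.265, 2.169, 0.005]
wrist_force: [5.1, -4.7, -2.2]
width: 0.123
grip_force: 40.1
```

jog_arm(
  increments=[
    [[0, 0, 0.08, 0, 0, 0, -1], [0, 0, 0, 0, 0, 0, -1], [0, 0, 0, 0, 0, 0, -1], [0, 0, 0, 0, 0, 0, -1], [0, 0, 0, 0, 0, 0, -1]],
  ],
)

```text
time: 57.57
tool_pos: [0.4739, 0.0934, 0.1577]
tcp_rot: [2.265, 2.169, 0.005]
wrist_force: [4.5, -5.6, -1.1]
width: 0.126
grip_force: 40.1
```

```bash
cat >> h.py <<'E'
def guard(n,tag):
    P,d,X=load(n,tag); x,y,z=X[...,0],X[...,1],X[...,2]
    g=(d>0)&(z>.07)&(z<.2)&(x>.54)&(x<.68)&(y>-.1)&(y<.25)
    A=X[g]; c=np.c_[A[:,0],A[:,1],np.ones(len(A))]
    for _ in range(4):
        s=np.linalg.lstsq(c,A[:,2],rcond=None)[0]; r=A[:,2]-c@s; k=abs(r)<max(.004,1.5*np.median(abs(r))); A,c=A[k],c[k]
    print(n,"guard plane",s.round(4),len(A),"z(.6,.08)",(s@[.6,.08,1]).round(4))
E
python3 - <<'E'
from h import *
grab("scene",29); guard("scene",28); guard("scene",29); go([.472,.093,.103],-2.5)
E
```

```text
scene guard plane [-0.0543  0.0019  0.1393] 2119 z(.6,.08) 0.1069
scene guard plane [-9.000e-04  1.000e-04  1.021e-01] 2263 z(.6,.08) 0.1016
t 57.6 grasp [0.4742 0.0933 0.1037] yaw -2.5 turn [0.06 0.02 0.  ] shift [-0.02 -0.06  0.02] norm 0.1 w 0.12 F [ 3.4 -5.4 -1.7] g 40.1
```

jog_arm(
  increments=[
    [[0, 0, 0.05, 0, 0, 0, -1], [0, 0, 0.05, 0, 0, 0, -1], [0, 0, 0, 0, 0, 0, -1], [0, 0, 0, 0, 0, 0, -1], [0, 0, 0, 0, 0, 0, -1]],
  ],
)

```text
time: 58.03
tool_pos: [0.474, 0.0934, 0.1574]
tcp_rot: [2.265, 2.169, 0.004]
wrist_force: [-5.1, -6.0, 18.3]
width: 0.122
grip_force: 41.9
```

jog_arm(
  increments=[
    [[0, 0, 0.04, 0, 0, 0, -1], [0, 0, 0, 0, 0, 0, -1], [0, 0, 0, 0, 0, 0, -1], [0, 0, 0, 0, 0, 0, -1], [0, 0, 0, 0, 0, 0, -1]],
  ],
)

```text
time: 58.45
tool_pos: [0.474, 0.0936, 0.1571]
tcp_rot: [2.265, 2.169, 0.004]
wrist_force: [-6.8, -7.1, 23.4]
width: 0.123
grip_force: 42.9
```

Run:
```python
from h import *
grab("scene",30); guard("scene",30); go([.472,.093,.103],-2.5)
```

```text
scene guard plane [ 0.0018 -0.0004  0.1005] 2274 z(.6,.08) 0.1015
t 58.5 grasp [0.4742 0.0934 0.103 ] yaw -2.5 turn [0.05 0.02 0.  ] shift [-0.02 -0.06  0.  ] norm 0.1 w 0.12 F [-7.7 -6.5 24.6] g 42.9
```

jog_arm(
  increments=[
    [[0, 0, 0, 0, 0, 0, -0.5], [0, 0, 0, 0, 0, 0, -0.2], [0, 0, 0, 0, 0, 0, 0], [0, 0, 0, 0, 0, 0, 0], [0, 0, 0, 0, 0, 0, 0]],
  ],
)

```text
time: 58.92
tool_pos: [0.4711, 0.0945, 0.1515]
tcp_rot: [-2.27, -2.171, 0.001]
wrist_force: [0.6, -0.6, -1.1]
width: 0.501
grip_force: 0.0
```

jog_arm(
  increments=[
    [[0, 0, -0.3, 0, 0, 0, 0], [0, 0, -0.7, 0, 0, 0, 0], [0, 0, -0.9, 0, 0, 0, 0], [0, 0, -0.9, 0, 0, 0, 0], [0, 0, -0.9, 0, 0, 0, 0]],
  ],
)

```text
time: 59.33
tool_pos: [0.4709, 0.0945, 0.2641]
tcp_rot: [-2.27, -2.171, 0.001]
wrist_force: [0.4, 0.6, -0.4]
width: 0.499
grip_force: 0.0
```

jog_arm(
  increments=[
    [[0, 0, -0.9, 0, 0, 0, 0], [0, 0, -0.9, 0, 0, 0, 0], [0, 0, 0, 0, 0, 0, 0], [0, 0, 0, 0, 0, 0, 0], [0, 0, 0, 0, 0, 0, 0]],
  ],
)

```text
time: 59.75
tool_pos: [0.4708, 0.0944, 0.3165]
tcp_rot: [-2.27, -2.171, 0.001]
wrist_force: [-0.6, -0.0, -0.3]
width: 0.503
grip_force: 0.0
```

Run:
```python
from h import *
go([.472,.093,.103],-2.5)
for n in("scene","top"):
    P,d,X=grab(n,31); guard(n,31); tote(n,31)
    hsv=cv2.cvtColor(P,cv2.COLOR_BGR2HSV); x,y,z=X[...,0],X[...,1],X[...,2]
    m=((hsv[...,0]<35)&(hsv[...,1]>30)&(d>0)&(x>.35)&(x<.48)&(y>.155)&(y<.44)&(z>.012)&(z<.08)).astype(np.uint8)
    cs,_=cv2.findContours(m,0,1)
    for c in cs:
        if cv2.contourArea(c)>60:
            k=np.zeros_like(m); cv2.drawContours(k,[c],-1,1,-1); print(n,"in tote",X[(k>0)&(m>0)].mean(0).round(3),np.percentile(z[(k>0)&(m>0)],[10,50,90]).round(4))
    q=X[(d>0)&(abs(x-.437)<.04)&(abs(y-.01)<.04)&(cv2.inRange(hsv,(3,140,100),(25,255,255))>0)&(z>.085)]
    print(n,"probe",len(q),np.percentile(q,[2,50,98],axis=0).round(3).tolist() if len(q) else "")
    b=(d>0)&(hsv[...,2]<70)&(z>.06)&(z<.16)&(x>.44)&(x<.52)&(y>.02)&(y<.15); print("bar",b.sum(),np.median(X[b],0).round(4))
```

```text
t 59.8 grasp [0.4708 0.0944 0.2625] yaw -2.5 turn [-0.01  0.   -0.01] shift [-0.05  0.04  5.32] norm 5.3 w 0.50 F [-0.6 -0.  -0.3] g 0.0
scene guard plane [2.000e-04 1.000e-04 1.014e-01] 2951 z(.6,.08) 0.1016
scene tote rim 847 [0.4136 0.2954] [0.312 0.155] 88.9 0.0634
scene in tote [0.421 0.226 0.032] [0.0193 0.0349 0.0369]
scene in tote [0.41  0.367 0.019] [0.0173 0.0195 0.0212]
scene probe 240 [[0.419, -0.01, 0.096], [0.43, 0.001, 0.119], [0.447, 0.026, 0.159]]
bar 93 [0.4703 0.097  0.104 ]
top guard plane [0.0004 0.0006 0.1021] 2988 z(.6,.08) 0.1024
top tote rim 1023 [0.4149 0.2986] [0.309 0.154] 88.1 0.0647
top in tote [0.411 0.376 0.02 ] [0.0169 0.0202 0.0232]
top in tote [0.415 0.237 0.036] [0.0338 0.0366 0.0391]
top probe 157 [[0.422, -0.007, 0.095], [0.433, 0.016, 0.112], [0.456, 0.03, 0.161]]
bar 133 [0.4724 0.0831 0.1051]
```

```bash
python3 -c "
from workcell import bot
print(bot.finish_job())"
```

```text
the job is handed in; nothing more can be done
None
```

The job is handed in at about 60 s of robot time: green, blue and red dots pressed lightly in that order, probe back in its stand, sample and both plain blanks (only two were there) in the tote, guard closed to its stop; I viewed 16 pictures, two over the limit of 14.

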